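Take the weight off a gas syringe, hang it up and draw the sample

ROBOT

A 6-joint arm with a two-finger parallel gripper is mounted at the origin on the work surface. World frame = base frame: x ahead of the robot, y to its left, z up, the work surface at z = 0. Lengths are in m, angles in rad, forces in N, time in s.
With the tool pointing down it reaches from about 0.3 to 0.875 m from the base axis. Payload 6.4 kg.
Tool frame: the origin (TCP) lies midway between the tips of the shut fingers; the grasp point (between the pads) lies 19 mm behind it; z points along the fingers, y is the direction in which the jaws open and shut (so a half turn about z gives the same grasp; the last joint's range is limited). The gripper opens to 88 mm and grips with 3 to 60 N. Pads are 18 mm wide; open, the fingers measure 123 mm over their backs; the gripper's body (75 mm by 187 mm) begins 45 mm behind the grasp point.
Start: joints at [1.135, 0.181, 1.607, -0, 1.354, -0.206], TCP at [0.131, 0.56, 0.239] pointing down, gripper open.
Joint ranges: [-2.99, 2.99], [-0.89, 2.07], [0.3, 2.58], [-1.14, 4.28], [0, 2.63], [-3.12, 3.12]. Speed limits (rad/s): [2.57, 2.57, 3.01, 3.14, 3.14, 3.14].

INTERFACE

Orientations are given as [roll, pitch, yaw] about the fixed x, y, z axes, in that order (R = Rz(yaw) Ry(pitch) Rx(roll)).
In Python, from workcell import ctrl gives the robot as it stands.
- The arm moves only by the shell command python3 -m jog 'ROWS' [FORCE]. ROWS is a JSON object of lists of equal length, an entry for each row: "slide": the shift along the tool's x, y, z in m, a list of three; "rotation": the turn, a rotation vector about the tool's x, y, z in units of 6 degrees (1.0 is 6 degrees), a list of three; "grip": the finger opening in m, from 0 to 0.0881. A call has 1 to 5 rows; each row shifts and turns the commanded pose from where the row before left it, along the tool's axes as they then stand; what a row does not reach is not made up. A row lasts 1/12 s, in which the tool goes at most 41.7 mm and 7.16 degrees, less where a joint would pass 70% of its speed; a pose out of reach is approached as far as the arm can. A call is refused whole if a number of a shift passes 0.0417 or a number of a turn 1, either way. A call with a gripper value outside its range is refused whole. The fingers move at their own pace and stop on an object; FORCE is the grip in N (left out, the last holds). Time passes only in rows, so rows that do not move let the fingers close. It gives the time, the measured TCP pose, the force and the opening at its end, in the units of the state.
- ctrl.read_state(): the state, without advancing time (a new reading comes with each control period).
- ctrl.capture(name): name is "side" or "top" or "wrist"; returns a dict with "color" (480x640x3 uint8, blue, green, red), "K" (3x3 intrinsics, pixels), "dist" ([k1, k2, p1, p2, k3] as OpenCV has them; the pictures are not rectified), "view" (4x4, takes a point from world to camera coordinates). Camera axes: x right, y down, z forward; pixel columns grow to the right and rows downward; lengths in m; the calibration is good to about 2 mm. A picture is of the moment at which its call begins. There is no depth.
- ctrl.close_job(): hands the job in, once; it reports no verdict.
Trained networks look in a picture, given as the dict that the camera call returned (one of the last four; its "shot" number tells which), for a name from the list of things; names that differ only in an ending like _2 or _b are one class to them, and where a whole thing is asked for, a point or a joint stands for the part that bears it (a point fixed in the world has none). Each returns a list of dicts, best first, with "confidence" (0 to 1); they miss things now and then, are a little off and sometimes report something else, mostly with a low value. They report only what shows in the picture. A call takes as long as a camera call. They do not tell look-alikes from the thing itself.
- ctrl.cut_out(picture, name): "pixels" (480x640 bool, what is visible of it) and "extent" ([left, top, right, bottom] as shares, 0 to 1, of the picture: columns of its width, rows of its height, round what is visible of it).
- ctrl.spot_point(picture, name): "point" ([row, column] as shares, 0 to 1, of the picture: columns of its width, rows of its height: a listed point, or the origin of a listed thing).
The state is a dict: "time_s": time; "qpos": joint angles; "qd": joint speeds; "joint_torque": joint torques, N m; "tool_pos": TCP position; "ee_rot": TCP orientation; "ft_force": force on the tool from outside, world axes, zero at the start; "moment": the same for the moment, N m; "opening": finger opening in m.
Only numpy, scipy, OpenCV 4.12 (cv2) and the standard library are available. Lean on these libraries where they do the work, as an engineer would, in place of code of your own. Each camera call takes 0.05 s, during which the arm holds its last target.

TASK

The purge is over: lift the steel hold-down weight off the plunger of the upright gas syringe and hang it by its eye on the slanted peg of the hook stand. Then draw the plunger straight up, without forcing it sideways in the glass barrel, until its lower end is level with the black rubber marker ring on the barrel, and finish still gripping it and holding it there, because the plunger sinks back if let go. Leave the other things on the bench where they are.

Things in the scene. Friction and masses are not known exactly. Their poses are not given: they have to be found in the camera images.
- weight_tab (a point): Steel hold-down weight, middle of the solid tab of its upright lug (34 mm wide, 8 mm thick, 50 mm tall, standing on a disc): 14 mm below the lug's top, 36 mm above the disc's top face. z up; x normal to the flat lug (through its eye), y across its 34 mm width. Free on all sides: it can be gripped across width or thickness.
- weight_eye (a point): Centre of the round 22 mm eye in the weight's lug, 19 mm below weight_tab, 44 mm above the weight's lowest edge; same axes, the hole runs along x.
- weight: The weight as a whole, 290 to 450 g: disc 50 mm across, 22 mm thick, lug on top, and below a 5 mm deep skirt that sits over the plunger's button with 2 mm play all round. Starts on top of the plunger. Origin at the centre of its lowest edge, axes as weight_tab.
- hook_stand: Low rod stand, fixed, place and yaw vary. Origin on the bench at its upright 12 mm rod, 222 mm tall; base plate 110 x 120 mm; bosshead 36 mm high centred 200 mm up. A bare steel peg, 8 mm thick, leaves it along the stand's own +y, rising 15 degrees: at the bosshead 17 mm out from the rod's axis and 200 mm up, at its round tip 92 mm out and 220 mm up.
- peg_mid (a point): Point on the peg's axis 54 mm out from the rod's axis along the stand's +y and 210 mm above the bench, half-way along the free peg; axes as hook_stand (horizontal y along the peg, which rises 15 degrees towards +y). A lug hung there has its eye centre about 7 mm below the peg's axis.
- syringe: Upright gas syringe clamped on a low stand, fixed, place and yaw vary. Origin on the bench under its axis, z along the bore. Glass barrel 37 mm across, 54 mm flange at the mouth, bore 30 mm, 115 mm deep, its floor 50 mm above the bench. The stand's rod (190 mm tall) is 122 mm off along the syringe's +y, clamp arm 140 mm up; a glass sampling tube lies low at +x, below 65 mm.
- barrel_mouth (a point): Centre of the barrel's open mouth, 165 mm above the bench, on the axis; z up along the bore.
- plunger_foot (a point): Centre of the plunger's lower end. The plunger is a loose straight rod 28.5 mm across, 149 mm long, 110 to 185 g, white with a 10 mm black lower end; it starts resting on the floor of the bore, and sinks back there if released. z up along the rod.
- plunger_button (a point): Centre of the plunger's round thumb button, 34 mm across, 14 mm high, 142 mm above plunger_foot. At the start its lower face is 20 mm above the barrel's mouth, the 28.5 mm rod showing between; free on all sides once the weight is off.
- plunger: The plunger as a whole; origin at plunger_foot, z along the rod.
- marker_ring (a point): Middle of the black rubber marker ring (43 mm across, 4 mm high) round the outside of the glass barrel, on the syringe's axis: the level to which the plunger's lower end is drawn, 35 to 58 mm above the floor of the bore, different each time. Fixed.
- cork_ring: Bystander: cork flask ring, 90 mm across, 28 mm high, beside the syringe; origin under its centre.
- beaker: Bystander: glass beaker 68 mm across, 92 mm high, near the hook stand; origin under its centre.
- reagent_bottle: Bystander: amber bottle 72 mm across, 150 mm high; origin under its centre.
- loose_boss: Bystander: spare bosshead lying on the bench, 30 x 40 x 34 mm with a thumbscrew; origin under its centre.
- wash_bottle: Bystander: white wash bottle 66 mm across, 165 mm high to its spout; origin under its centre.
- ringed_flask: Bystander: small stoppered round flask in a cork ring, 84 mm across, 126 mm high; origin under its centre.
- spatula: Bystander: slim steel lab spatula, 185 mm long, lying flat; origin at its middle, on the bench.
There are look-alikes about, which are no part of the job. What is shaped like the weight but pink is not meant.

How it is judged:
By the outcome, as a careful person would: the job done as asked, in the order asked, and still so for the second after the job is handed in, while the arm keeps its last pose, push and grip.
It also fails if it takes over 58 s, if anything falls off the work surface, if the arm or the gripper's body presses on something with over 40 N, if the wrist force passes 120 N, or if a joint passes its speed limit or range.

## Working session

There is one attempt and no reset: what is moved stays moved. The work goes in short steps, Python scripts to look and compute and a shell command to move; the robot and the scene stay as the last step left them, time stands still between calls to the robot, and variables do not carry over. Pictures are saved under pics/ and viewed, and the job is handed in when it is done.

```bash
ls; mkdir -p pics
python3 - <<'E'
from workcell import ctrl
import cv2
s=ctrl.read_state(); print(s)
for n in("side","top","wrist"):
    p=ctrl.capture(n); cv2.imwrite(f"pics/{n}0.png",p["color"]); print(n,p["K"].tolist(),p["dist"],p["view"].round(4).tolist())
    for k in ["weight","weight_tab","weight_eye","peg_mid","hook_stand","barrel_mouth","marker_ring","plunger_button"]:
        r=ctrl.spot_point(p,k)
        print(k,[(round(d["confidence"],2),round(d["point"][1]*640,1),round(d["point"][0]*480,1)) for d in r][:4])
E
```

```text
pics
{'time_s': 0.0, 'qpos': array([ 1.13469566e+00,  1.81529258e-01,  1.60799761e+00, -2.85815594e-05,
        1.35378463e+00, -2.06307655e-01]), 'qd': array([ 0.00078357, -0.00024424,  0.00120151, -0.00189896,  0.00040724,
       -0.00035863]), 'joint_torque': array([ 5.81021413e-04, -4.33861077e+01, -3.41858447e+01,  7.03573599e-02,
        3.85264540e-02, -1.29866758e-04]), 'tool_pos': array([0.13073796, 0.55939463, 0.23782179]), 'ee_rot': array([-3.13990454e+00, -3.24791462e-04,  2.91180555e+00]), 'ft_force': array([ 0.18515059, -0.25641534,  0.05957829]), 'moment': array([-0.03032379,  0.04325803, -0.00811594]), 'opening': 0.08824145206930799}
side [[495.587014386893, 0.0, 316.21418770623603], [0.0, 495.587014386893, 239.39648062949533], [0.0, 0.0, 1.0]] [0.04614627 0.         0.         0.         0.        ] [[-0.9859, -0.167, -0.014, 0.5647], [-0.1216, 0.7703, -0.626, 0.1706], [0.1153, -0.6155, -0.7797, 1.1643], [0.0, 0.0, 0.0, 1.0]]
weight [(0.66, 273.2, 235.8), (0.58, 342.8, 173.9)]
weight_tab [(0.98, 273.0, 220.2), (0.82, 340.7, 153.7)]
weight_eye [(0.97, 342.4, 162.9), (
[... 579 characters left out ...]
, 400.7, 257.9)]
weight_tab [(0.67, 406.5, 258.4), (0.47, 379.6, 207.3), (0.4, 278.6, 292.7)]
weight_eye [(0.5, 406.2, 262.0)]
peg_mid [(0.68, 270.1, 252.8)]
hook_stand [(0.67, 289.8, 264.2)]
barrel_mouth [(0.67, 400.6, 259.8), (0.27, 401.3, 297.9)]
marker_ring []
plunger_button []
wrist [[361.2027830186447, 0.0, 321.70952791191826], [0.0, 361.2027830186447, 242.27734245145416], [0.0, 0.0, 1.0]] [-0.06302374  0.          0.          0.          0.        ] [[0.2271, 0.9739, -0.0004, -0.5736], [0.9281, -0.2163, 0.303, -0.0416], [0.295, -0.0692, -0.953, 0.3901], [0.0, 0.0, 0.0, 1.0]]
weight []
weight_tab []
weight_eye []
peg_mid []
hook_stand []
barrel_mouth []
marker_ring []
plunger_button []
```

View pics/side0.png

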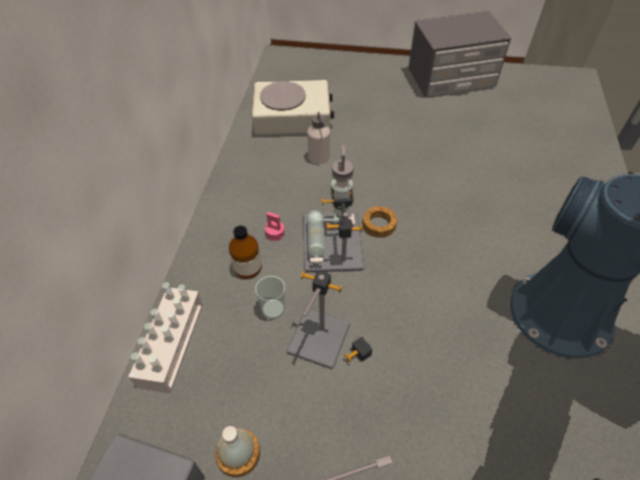

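View pics/top0.png

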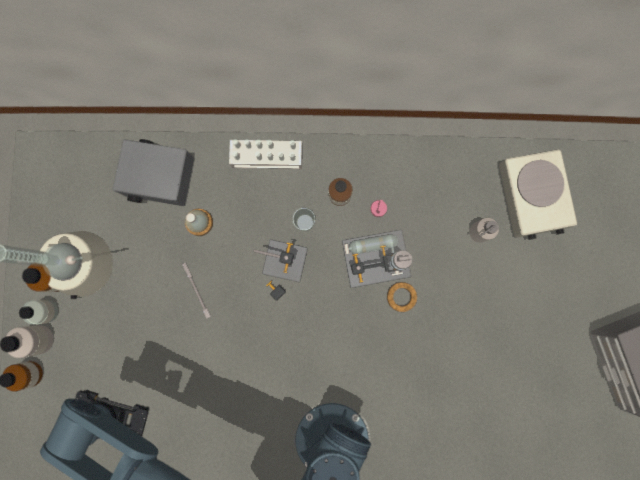

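View pics/wrist0.png

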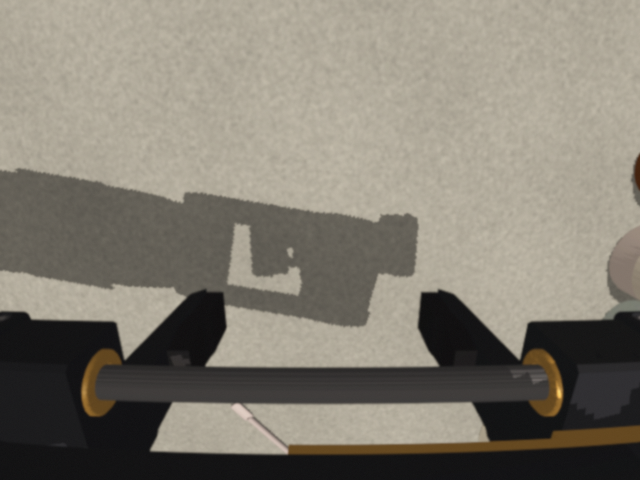

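The side view shows the steel weight on the syringe at about (342,160) and a pink decoy at (273,225). The hook stand is at (320,310) with its peg pointing down-left. In the top view the weight is at (404,259), the pink decoy at (379,208) and the stand rod at (288,258) with its peg pointing left. I'll crop close on these.

```bash
cat > h.py <<'E'
import numpy as np, cv2
def norm(p,uv):
    return cv2.undistortPoints(np.array([[uv]],float),p["K"],np.array(p["dist"],float))[0,0]
def ray(p,uv):
    x,y=norm(p,uv); V=np.array(p["view"]); R=V[:3,:3]; t=V[:3,3]
    d=R.T@np.array([x,y,1.]); return -R.T@t, d/np.linalg.norm(d)
def atz(p,uv,z):
    o,d=ray(p,uv); return o+d*(z-o[2])/d[2]
def tri(obs):
    A=np.zeros((3,3));b=np.zeros(3)
    rs=[ray(p,u) for p,u in obs]
    for o,d in rs:
        M=np.eye(3)-np.outer(d,d);A+=M;b+=M@o
    X=np.linalg.solve(A,b); return X,[float(np.linalg.norm((np.eye(3)-np.outer(d,d))@(X-o))) for o,d in rs]
def proj(p,X):
    V=np.array(p["view"]); r,_=cv2.Rodrigues(V[:3,:3]); return cv2.projectPoints(np.array(X,float).reshape(-1,1,3),r,V[:3,3],p["K"],np.array(p["dist"],float))[0][:,0]
def crop(img,x0,y0,x1,y1,s,f):
    cv2.imwrite(f,cv2.resize(img[y0:y1,x0:x1],None,fx=s,fy=s,interpolation=cv2.INTER_CUBIC))
E
python3 - <<'E'
import cv2
from h import *
a=cv2.imread("pics/side0.png");b=cv2.imread("pics/top0.png")
crop(a,290,130,390,280,4,"pics/c1.png"); crop(a,280,260,380,370,5,"pics/c2.png"); crop(b,240,220,420,320,4,"pics/c3.png")
E
```

```text
(no output)
```

View pics/c1.png

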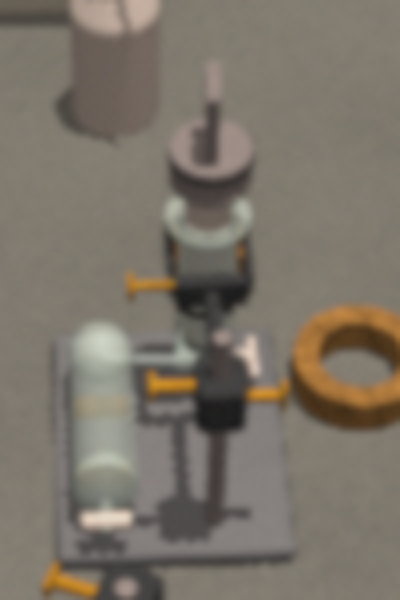

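View pics/c2.png

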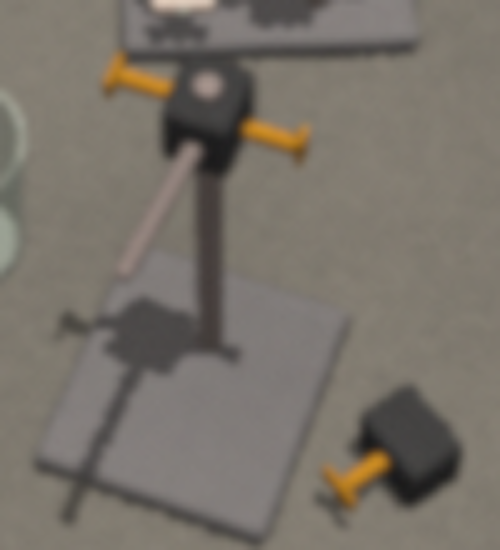

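View pics/c3.png

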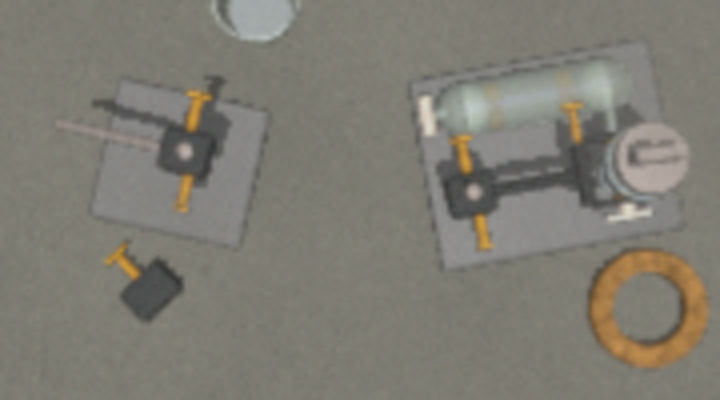

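```bash
cat > pp.py <<'E'
import numpy as np
from h import *
S=dict(K=np.array([[495.587,0,316.214],[0,495.587,239.396],[0,0,1]]),dist=[0.04614627,0,0,0,0],view=[[-0.9859,-0.167,-0.014,0.5647],[-0.1216,0.7703,-0.626,0.1706],[0.1153,-0.6155,-0.7797,1.1643],[0,0,0,1]])
T=dict(K=np.array([[575.5815,0,328.331],[0,575.5815,241.373],[0,0,1]]),dist=[-0.08133507,0,0,0,0],view=[[0.0183,-0.9998,-0.0018,0.0119],[-0.9957,-0.0181,-0.0911,0.6001],[0.091,0.0035,-0.9958,1.7343],[0,0,0,1]])
E
python3 - <<'E'
from pp import *
for n,s,t,z in [("rodtop",(321.4,277),(286.3,257.5),.222),("pegtip",(305,314),(254.5,250.8),.22),("tab",(342,155),(406,258.4),.257),("lugtop",(343.3,147),(406.5,258),.271)]:
    print(n,*[np.round(v,4) for v in tri([(S,s),(T,t)])],atz(S,s,z).round(4),atz(T,t,z).round(4))
print("disc", atz(T,(240+648/4,220+159/4),.221), "base", atz(S,(321.6,330),0))
for n,t in [("beaker",(303,219)),("boss",(277,291))]: print(n,atz(T,t,.05))
print("syr rod", atz(T,(240+473/4,220+191/4),.19))
E
```

```text
rodtop [0.5363 0.1358 0.2176] [0.0001 0.0001] [0.5359 0.1388 0.222 ] [0.536  0.1355 0.222 ]
pegtip [0.553  0.2231 0.2185] [0.0001 0.0001] [0.5528 0.2239 0.22  ] [0.5528 0.2229 0.22  ]
tab [ 0.539  -0.1859  0.2501] [0.0014 0.0014] [ 0.5395 -0.1782  0.257 ] [ 0.5371 -0.1851  0.257 ]
lugtop [ 0.5374 -0.1838  0.2761] [0.0004 0.0004] [ 0.5385 -0.1897  0.271 ] [ 0.5373 -0.1845  0.271 ]
disc [ 0.53558101 -0.17895767  0.221     ] base [0.53747615 0.1343686  0.        ]
beaker [0.6644717  0.10084476 0.05      ]
boss [0.4453619  0.17409155 0.05      ]
syr rod [ 0.51317792 -0.06180839  0.19      ]
```

Run:
```python
import numpy as np
from scipy.spatial.transform import Rotation as R
V=np.array([[0.2271,0.9739,-0.0004,-0.5736],[0.9281,-0.2163,0.303,-0.0416],[0.295,-0.0692,-0.953,0.3901],[0,0,0,1]])
r=V[:3,:3];c=-r.T@V[:3,3];print("cam",c)
Rt=R.from_euler('xyz',[-3.1399,-.0003,2.9118]).as_matrix();p=np.array([.13074,.55939,.23782])
print("cam in tool",Rt.T@(c-p)); print("axes in tool cols", (Rt.T@r.T).round(3))
```

```text
cam [0.05379402 0.57662588 0.38414066]
cam in tool [ 0.07889316 -0.00099124 -0.14629553]
axes in tool cols [[ 0.001 -0.953 -0.303]
 [ 1.     0.     0.001]
 [-0.001 -0.303  0.953]]
```

```bash
python3 -m jog '{"slide":[[0,0,-0.04],[0,0,-0.04],[0,0,-0.04],[0,0,-0.04]],"rotation":[[0,0,-0.55],[0,0,-0.55],[0,0,-0.55],[0,0,-0.55]],"grip":[0.088,0.088,0.088,0.088]}'
```

```text
time_s: 1.68
tool_pos: [0.1308, 0.5595, 0.4005]
ee_rot: [-3.141, -0.0, -3.138]
ft_force: [0.2, 0.4, 0.2]
opening: 0.0882
```

```bash
for i in 1 2 3 4; do :; done; python3 -m jog '{"slide":[[-0.015,-0.037,0],[-0.015,-0.037,0],[-0.015,-0.037,0],[-0.015,-0.037,0],[-0.015,-0.037,0]],"rotation":[[0,0,0],[0,0,0],[0,0,0],[0,0,0],[0,0,0]],"grip":[0.088,0.088,0.088,0.088,0.088]}'; python3 -m jog '{"slide":[[-0.015,-0.037,0],[-0.015,-0.037,0],[-0.015,-0.037,0],[-0.015,-0.037,0],[-0.015,-0.037,0]],"rotation":[[0,0,0],[0,0,0],[0,0,0],[0,0,0],[0,0,0]],"grip":[0.088,0.088,0.088,0.088,0.088]}'; python3 -m jog '{"slide":[[-0.015,-0.037,0],[-0.015,-0.037,0],[-0.015,-0.037,0],[-0.015,-0.037,0],[-0.015,-0.037,0]],"rotation":[[0,0,0],[0,0,0],[0,0,0],[0,0,0],[0,0,0]],"grip":[0.088,0.088,0.088,0.088,0.088]}'; python3 -m jog '{"slide":[[-0.015,-0.037,0],[-0.015,-0.037,0],[-0.015,-0.037,0],[-0.015,-0.037,0],[-0.015,-0.037,0]],"rotation":[[0,0,0],[0,0,0],[0,0,0],[0,0,0],[0,0,0]],"grip":[0.088,0.088,0.088,0.088,0.088]}'
python3 - <<'E'
from workcell import ctrl
import cv2,pickle
p=ctrl.capture("wrist"); cv2.imwrite("pics/w1.png",p["color"]); pickle.dump(p,open("w1.pkl","wb"))
for k in ["weight_tab","weight_eye","marker_ring","barrel_mouth"]:
        r=ctrl.spot_point(p,k)
        print(k,[(round(d["confidence"],2),round(d["point"][1]*640,1),round(d["point"][0]*480,1)) for d in r][:4])
E
```

```text
time_s: 2.1
tool_pos: [0.2061, 0.3733, 0.3987]
ee_rot: [3.141, 0.0, -3.14]
ft_force: [-0.1, -0.2, 0.1]
opening: 0.088
time_s: 2.52
tool_pos: [0.2811, 0.1884, 0.399]
ee_rot: [3.141, 0.002, -3.14]
ft_force: [1.0, 0.3, -0.6]
opening: 0.0879
time_s: 2.93
tool_pos: [0.3564, 0.0029, 0.3992]
ee_rot: [-3.141, 0.002, 3.142]
ft_force: [1.2, 0.6, 0.8]
opening: 0.0881
time_s: 3.35
tool_pos: [0.4316, -0.1821, 0.3988]
ee_rot: [-3.141, 0.001, 3.141]
ft_force: [0.1, 1.3, 0.5]
opening: 0.0882
weight_tab [(0.65, 352.7, 366.8), (0.56, 323.9, 342.2), (0.36, 323.7, 295.3), (0.26, 550.1, 190.5)]
weight_eye [(0.96, 323.1, 328.5), (0.31, 166.1, 306.6), (0.22, 484.2, 318.1)]
marker_ring [(0.64, 322.2, 268.8)]
barrel_mouth [(0.59, 321.5, 296.1)]
```

View pics/w1.png

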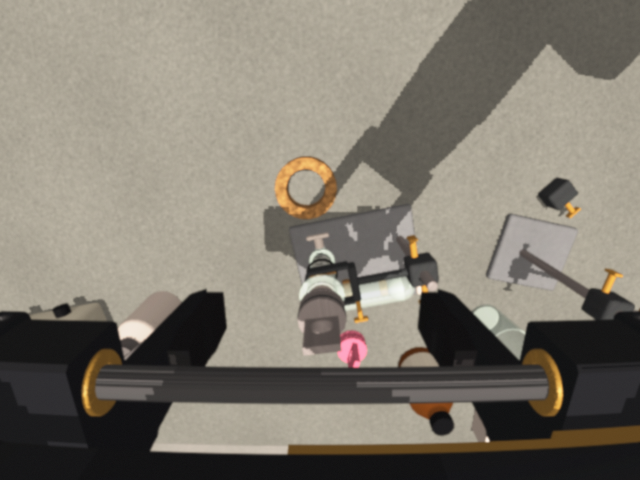

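Run:
```python
import cv2
from h import *
a=cv2.imread("pics/w1.png")
crop(a,270,220,370,370,5,"pics/c4.png");cv2.imwrite("pics/c4.png",cv2.resize(cv2.imread("pics/c4.png"),None,fx=.8,fy=.8))
```

```text
(no output)
```

View pics/c4.png

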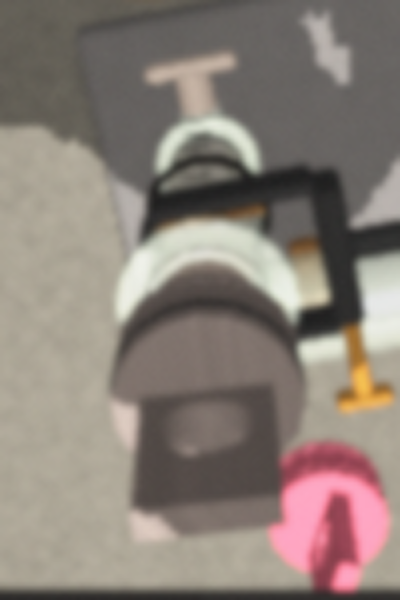

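Run:
```python
import pickle
from h import *
p=pickle.load(open("w1.pkl","rb"))
for uv,z in [((305,320),.221),((338.75,316.3),.221),((303.2,348),.271),((340,344.2),.271)]:
    print(atz(p,uv,z).round(4))
# model check overlay
img=p["color"].copy()
for c,col in [((.535,-.180),(0,0,255))]:
    for r,z in [(.027,.165),(.025,.221),(.025,.199),(.0215,.09),(.0215,.1)]:
        th=np.linspace(0,2*np.pi,40)
        q=proj(p,np.c_[c[0]+r*np.cos(th),c[1]+r*np.sin(th),0*th+z])
        cv2.polylines(img,[np.int32(q*8)],True,col if z!=.221 else (0,255,0),1,shift=3)
crop(img,270,220,370,370,4,"pics/c5.png")
```

```text
[ 0.5377 -0.2003  0.221 ]
[ 0.5335 -0.1663  0.221 ]
[ 0.537  -0.1997  0.271 ]
[ 0.5331 -0.1673  0.271 ]
```

View pics/c5.png

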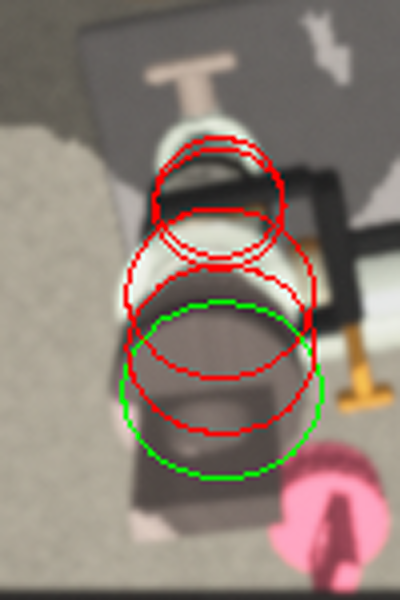

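```bash
python3 -m jog '{"slide":[[-0.036,0,0],[-0.036,0,0.01],[-0.036,-0.003,0.02],[0,0,0]],"rotation":[[0,0,-0.4],[0,0,-0.4],[0,0,-0.35],[0,0,0]],"grip":[0.088,0.088,0.088,0.088]}'
python3 - <<'E'
from workcell import ctrl
import cv2,pickle
from h import *
p=ctrl.capture("wrist"); cv2.imwrite("pics/w2.png",p["color"]); pickle.dump(p,open("w2.pkl","wb"))
for k in ["weight_tab","weight_eye"]:
        r=ctrl.spot_point(p,k)
        print(k,[(round(d["confidence"],2),round(d["point"][1]*640,1),round(d["point"][0]*480,1),atz(p,(d["point"][1]*640,d["point"][0]*480),.257 if k[-1]=="b" else .238).round(4)) for d in r][:4])
s=ctrl.read_state();print(s["tool_pos"],s["ee_rot"])
E
```

```text
time_s: 3.93
tool_pos: [0.5421, -0.1757, 0.3625]
ee_rot: [3.136, -0.005, -3.015]
ft_force: [-1.8, 0.5, -1.5]
opening: 0.0879
weight_tab [(0.92, 311.5, 236.3, array([ 0.5383, -0.1842,  0.257 ])), (0.69, 337.1, 318.6, array([ 0.6025, -0.1564,  0.257 ]))]
weight_eye [(0.78, 314.6, 229.3, array([ 0.538 , -0.1822,  0.238 ])), (0.64, 333.4, 315.1, array([ 0.6101, -0.1576,  0.238 ]))]
[ 0.53917704 -0.17679537  0.36901752] [ 3.14136830e+00 -5.72069553e-04 -3.01872284e+00]
```

View pics/w2.png

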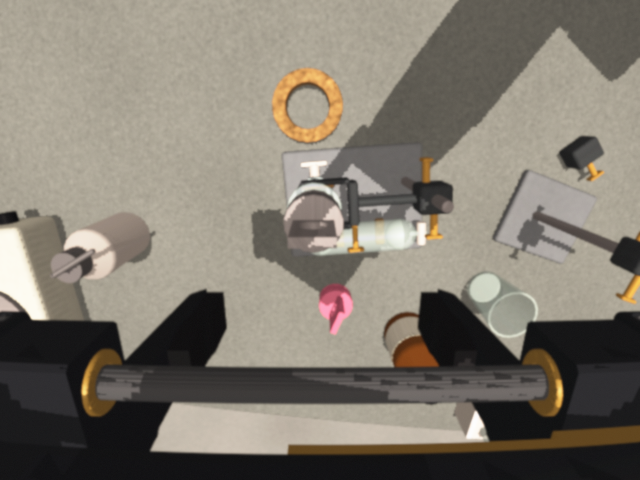

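```bash
python3 -m jog '{"slide":[[0.0018,-0.0067,0.02],[0,0,0.035],[0,0,0.035],[0,0,0.03],[0,0,0.01]],"rotation":[[0,0,0],[0,0,0],[0,0,0],[0,0,0],[0,0,0]],"grip":[0.088,0.088,0.088,0.088,0.06]}'
python3 -m jog '{"slide":[[0,0,0],[0,0,0],[0,0,0],[0,0,0]],"rotation":[[0,0,0],[0,0,0],[0,0,0],[0,0,0]],"grip":[0.04,0.03,0.02,0.02]}' 30
```

```text
time_s: 4.5
tool_pos: [0.536, -0.1839, 0.2366]
ee_rot: [3.14, -0.003, -3.021]
ft_force: [-0.6, 1.0, -0.8]
opening: 0.0834
time_s: 4.83
tool_pos: [0.5397, -0.1859, 0.2418]
ee_rot: [-3.138, 0.004, -3.021]
ft_force: [0.2, 0.8, -0.1]
opening: 0.0571
```

```bash
python3 -m jog '{"slide":[[0,0,0],[0,0,0],[0,0,0],[0,0,0],[0,0,0]],"rotation":[[0,0,0],[0,0,0],[0,0,0],[0,0,0],[0,0,0]],"grip":[0.02,0.02,0.02,0.02,0.02]}' 35
python3 - <<'E'
from workcell import ctrl
import cv2,pickle
p=ctrl.capture("wrist"); cv2.imwrite("pics/w3.png",p["color"]); pickle.dump(p,open("w3.pkl","wb"))
s=ctrl.read_state();print(s["tool_pos"],s["ee_rot"],s["ft_force"],s["opening"])
E
```

```text
time_s: 5.25
tool_pos: [0.5388, -0.185, 0.2392]
ee_rot: [3.142, 0.001, -3.02]
ft_force: [-0.6, 2.3, 3.8]
opening: 0.0337
[ 0.5387766  -0.18503907  0.23921253] [-3.14159205e+00  6.31916228e-04 -3.02040093e+00] [-0.42245925  2.04828017  3.36336236] 0.03346035682284385
```

View pics/w3.png

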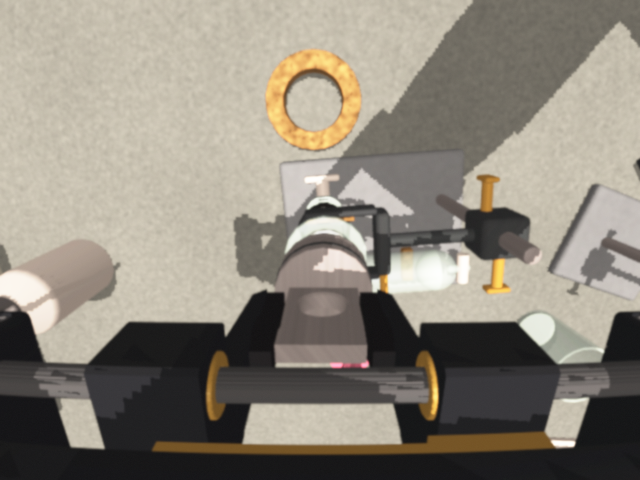

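The fingers hold the lug at (320,330), opening 33.5 mm. I'll lift straight up.

```bash
python3 -m jog '{"slide":[[0,0,-0.004],[0,0,-0.006],[0,0,-0.01],[0,0,-0.02],[0,0,-0.03]],"rotation":[[0,0,0],[0,0,0],[0,0,0],[0,0,0],[0,0,0]],"grip":[0.02,0.02,0.02,0.02,0.02]}'
python3 -m jog '{"slide":[[0,0,-0.03],[0,0,-0.02],[0,0,0]],"rotation":[[0,0,0],[0,0,0],[0,0,0]],"grip":[0.02,0.02,0.02]}'
python3 - <<'E'
from workcell import ctrl
import cv2,pickle
from h import *
p=ctrl.capture("wrist"); cv2.imwrite("pics/w4.png",p["color"]); pickle.dump(p,open("w4.pkl","wb"))
for k in ["plunger_button","barrel_mouth","marker_ring","plunger_foot","weight_eye"]:
        r=ctrl.spot_point(p,k)
        print(k,[(round(d["confidence"],2),round(d["point"][1]*640,1),round(d["point"][0]*480,1)) for d in r][:3])
s=ctrl.read_state();print(s["tool_pos"],s["ft_force"],s["opening"])
crop(p["color"],240,180,400,380,3,"pics/c6.png")
E
```

```text
time_s: 5.72
tool_pos: [0.537, -0.1845, 0.3068]
ee_rot: [3.138, -0.005, -3.021]
ft_force: [0.7, -1.0, -3.8]
opening: 0.0334
time_s: 5.97
tool_pos: [0.5402, -0.1863, 0.3649]
ee_rot: [-3.136, 0.007, -3.021]
ft_force: [0.8, -0.4, -2.7]
opening: 0.0335
plunger_button [(0.57, 325.5, 221.3), (0.16, 585.8, 147.1)]
barrel_mouth [(0.78, 329.4, 211.5), (0.46, 539.3, 208.7)]
marker_ring [(0.3, 325.5, 192.7)]
plunger_foot []
weight_eye [(0.95, 320.7, 310.1), (0.49, 582.6, 145.4)]
[ 0.53772482 -0.18479354  0.3563334 ] [ 0.21732473 -0.12110988 -3.57782978] 0.03353216278433744
```

View pics/c6.png

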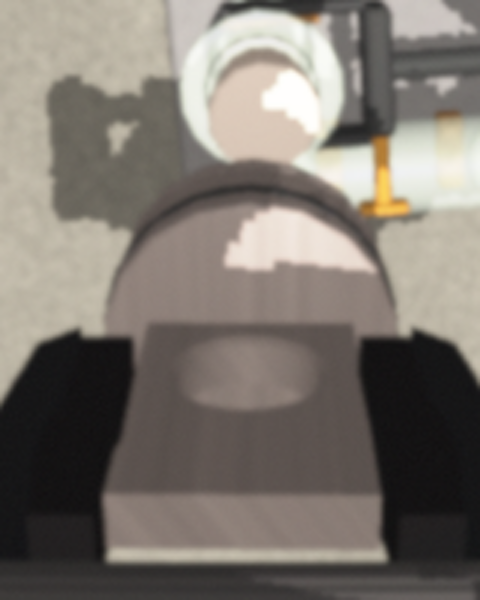

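```bash
python3 -m jog '{"slide":[[-0.003,0.015,0],[-0.005,0.030,0],[-0.0064,0.0368,0],[-0.0064,0.0368,0],[-0.0064,0.0368,0]],"rotation":[[0,0,0],[0,0,0],[0,0,0],[0,0,0],[0,0,0]],"grip":[0.02,0.02,0.02,0.02,0.02]}'
python3 -m jog '{"slide":[[-0.0064,0.0368,0],[-0.0064,0.0368,0],[-0.0064,0.0368,0],[-0.0064,0.0368,0],[-0.0064,0.0368,0]],"rotation":[[0,0,0],[0,0,0],[0,0,0],[0,0,0],[0,0,0]],"grip":[0.02,0.02,0.02,0.02,0.02]}'
python3 -m jog '{"slide":[[-0.0064,0.0368,0],[-0.0064,0.0368,0],[-0.003,0.02,0],[-0.002,0.01,0]],"rotation":[[0,0,-0.5],[0,0,-1],[0,0,-1],[0,0,-1]],"grip":[0.02,0.02,0.02,0.02]}'
python3 -m jog '{"slide":[[0,0,0],[0,0,0],[0,0,0],[0,0,0],[0,0,0]],"rotation":[[0,0,-1],[0,0,-1],[0,0,-1],[0,0,-1],[0,0,-1]],"grip":[0.02,0.02,0.02,0.02,0.02]}'
python3 -m jog '{"slide":[[0,0,0],[0,0,0],[0,0,0],[0,0,0],[0,0,0]],"rotation":[[0,0,-1],[0,0,-1],[0,0,-1],[0,0,-0.55],[0,0,0]],"grip":[0.02,0.02,0.02,0.02,0.02]}'
python3 - <<'E'
from workcell import ctrl
import cv2,pickle
from h import *
for n in("wrist","side","top"):
    p=ctrl.capture(n); cv2.imwrite(f"pics/{n}5.png",p["color"]); pickle.dump(p,open(n+"5.pkl","wb"))
    for k in ["weight_eye","peg_mid"]:
        r=ctrl.spot_point(p,k)
        print(k,[(round(d["confidence"],2),round(d["point"][1]*640,1),round(d["point"][0]*480,1)) for d in r][:3])
s=ctrl.read_state();print(s["time_s"],s["tool_pos"],s["ee_rot"],s["ft_force"],s["opening"],s["qpos"])
E
```

```text
time_s: 6.68
tool_pos: [0.5461, -0.0255, 0.3576]
ee_rot: [3.141, -0.002, -3.021]
ft_force: [1.0, -0.3, -4.8]
opening: 0.0335
time_s: 7.1
tool_pos: [0.5553, 0.1615, 0.3577]
ee_rot: [3.141, -0.002, -3.02]
ft_force: [0.7, -0.3, -3.7]
opening: 0.0337
time_s: 7.43
tool_pos: [0.552, 0.2676, 0.3572]
ee_rot: [3.14, -0.002, -2.645]
ft_force: [0.1, 0.6, -3.7]
opening: 0.0336
time_s: 7.85
tool_pos: [0.5527, 0.2643, 0.3574]
ee_rot: [3.14, -0.001, -2.125]
ft_force: [0.1, -0.4, -4.6]
opening: 0.034
time_s: 8.27
tool_pos: [0.5529, 0.2642, 0.3575]
ee_rot: [3.14, -0.001, -1.756]
ft_force: [0.6, -0.4, -3.3]
opening: 0.0335
weight_eye []
peg_mid [(0.74, 310.5, 133.7), (0.59, 324.5, 312.4)]
weight_eye [(0.82, 299.9, 294.3)]
peg_mid [(0.59, 306.8, 302.4), (0.33, 297.6, 286.5)]
weight_eye [(0.74, 380.0, 205.8)]
peg_mid [(0.75, 266.5, 253.7)]
8.7167 [0.55366038 0.26361905 0.35869943] [ 3.14153548e+00  2.13556351e-05 -1.75920396e+00] [ 0.43569092 -0.08921044 -4.49151784] 0.03309892654397352 [ 2.51050980e-01  1.96115970e-01  1.35048298e+00  4.36631420e-05
  1.59503636e+00 -2.70213298e+00]
```

View pics/wrist5.png

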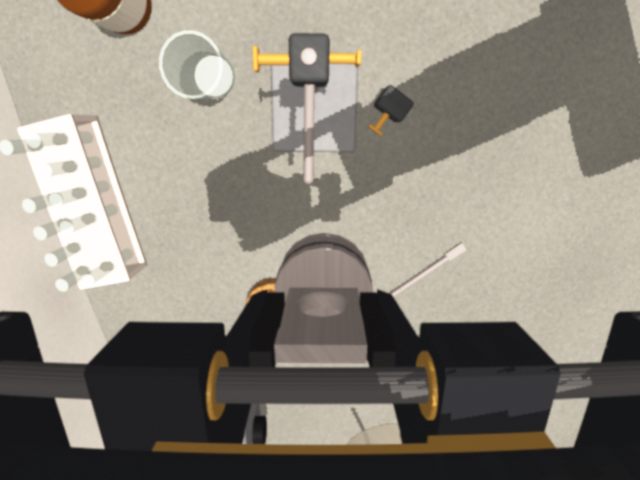

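View pics/side5.png

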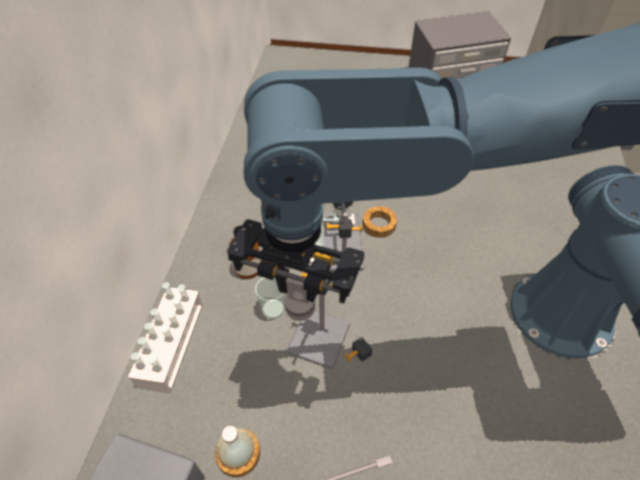

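Run:
```python
import pickle
from h import *
from scipy.spatial.transform import Rotation as R
p=pickle.load(open("wrist5.pkl","rb"))
q=np.array([.55366,.26362,.35870]); Rt=R.from_euler('xyz',[3.14154,0,-1.7592]).as_matrix()
for n,uv,z in [("rodtop",(309,56),.222),("tip",(308.3,181),.2205),("base peg",(309,84),.2045),("pegmid",(310.5,133.7),.21)]:
    X=atz(p,uv,z); print(n,X.round(4),"tool",(Rt.T@(X-q)).round(4))
print(proj(p,q+Rt@np.array([[.004,0,0.001],[.004,-.017,-.033],[.004,.017,-.033],[0.025,0,.018]]).T.T @ np.eye(3) if 0 else np.array([q+Rt@v for v in [[.004,0,.001],[.004,-.017,-.033],[.004,.017,-.033],[.004,-.017,.018],[.004,.017,.018],[.025,0,.018]]])).round(1))
crop(p["color"],220,30,400,380,2,"pics/c7.png")
```

```text
rodtop [0.5371 0.1349 0.222 ] tool [ 0.1296 -0.0079  0.1367]
tip [0.555  0.2225 0.2205] tool [ 0.0401 -0.009   0.1382]
base peg [0.5409 0.1513 0.2045] tool [ 0.1127 -0.0085  0.1542]
pegmid [0.5467 0.188  0.21  ] tool [ 0.0756 -0.0074  0.1487]
[[318.7 305. ]
 [270.8 348.9]
 [365.5 349.1]
 [284.3 288.8]
 [353.4 289. ]
 [318.9 248.4]]
```

View pics/c7.png

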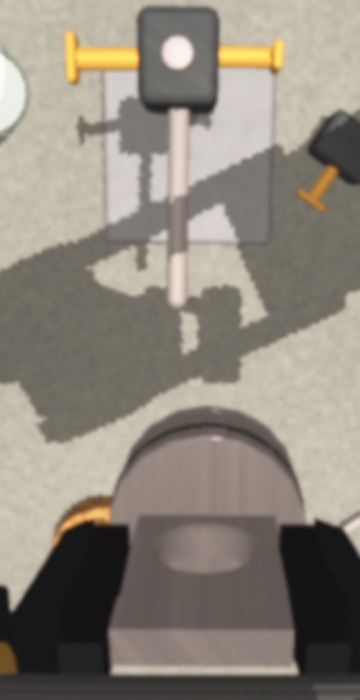

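```bash
python3 -m jog '{"slide":[[0,-0.0045,0.02],[0,-0.005,0.035],[0,0,0.035],[0,0,0.03],[0,0,0.0192]],"rotation":[[0,0,0],[0,0,0],[0,0,0],[0,0,0],[0,0,0]],"grip":[0.02,0.02,0.02,0.02,0.02]}'
python3 -m jog '{"slide":[[0.01,0,0],[0.005,0,0],[0,0,0]],"rotation":[[0,0,0],[0,0,0],[0,0,0]],"grip":[0.02,0.02,0.02]}'
python3 - <<'E'
from workcell import ctrl
import cv2,pickle
from h import *
p=ctrl.capture("wrist"); pickle.dump(p,open("w6.pkl","wb")); crop(p["color"],220,80,420,380,2,"pics/c8.png")
p=ctrl.capture("top"); pickle.dump(p,open("t6.pkl","wb")); crop(p["color"],210,200,330,290,5,"pics/c9.png")
s=ctrl.read_state();print(s["time_s"],s["tool_pos"],s["ee_rot"],s["ft_force"],s["opening"])
E
```

```text
time_s: 9.13
tool_pos: [0.5613, 0.2613, 0.2155]
ee_rot: [3.137, -0.002, -1.759]
ft_force: [-0.4, 0.2, -3.4]
opening: 0.0331
time_s: 9.38
tool_pos: [0.5612, 0.246, 0.2215]
ee_rot: [-3.139, 0.0, -1.76]
ft_force: [0.2, -0.4, -2.8]
opening: 0.034
9.4833 [0.56170189 0.24693146 0.22231759] [-3.13750076e+00  1.86635303e-03 -1.75965846e+00] [-0.34873744 -0.00386379 -3.48758804] 0.03352051097723835
```

View pics/c8.png

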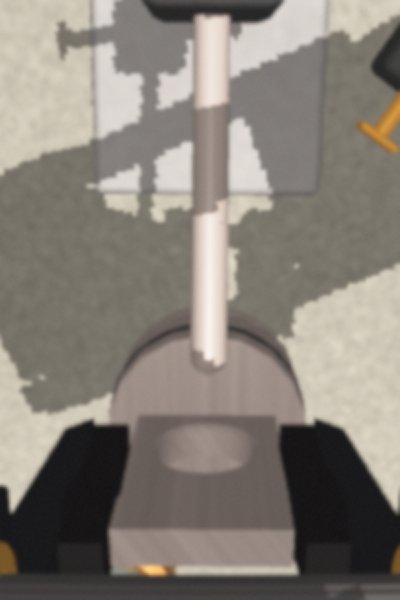

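View pics/c9.png

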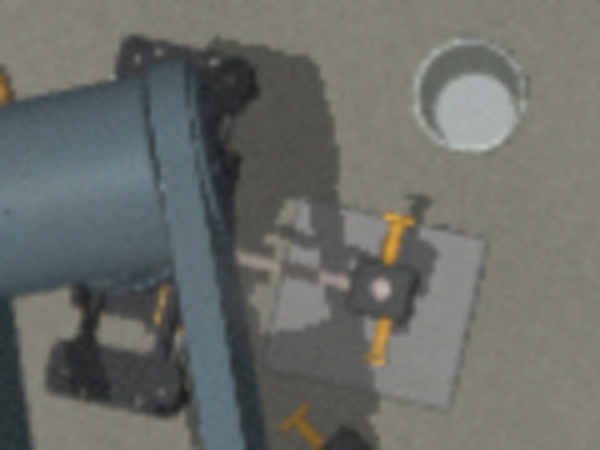

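```bash
python3 -m jog '{"slide":[[0.008,0,0],[0.008,0,0],[0.008,0,0.001],[0.008,0,0.002],[0,0,0]],"rotation":[[0,0,0],[0,0,0],[0,0,0],[0,0,0],[0,0,0]],"grip":[0.02,0.02,0.02,0.02,0.02]}'
python3 - <<'E'
from workcell import ctrl
import cv2,pickle
from h import *
p=ctrl.capture("wrist"); pickle.dump(p,open("w7.pkl","wb")); crop(p["color"],220,80,420,380,2,"pics/c10.png")
s=ctrl.read_state();print(s["time_s"],s["tool_pos"],s["ee_rot"],s["ft_force"],s["opening"])
E
```

```text
time_s: 9.9
tool_pos: [0.5538, 0.2138, 0.2161]
ee_rot: [3.141, -0.001, -1.76]
ft_force: [0.0, 0.2, -3.0]
opening: 0.0334
9.95 [0.55396658 0.21457997 0.21626799] [ 3.14101952e+00 -3.08949777e-04 -1.76015018e+00] [-0.47526962 -0.13163255 -4.3663179 ] 0.03313436103195435
```

View pics/c10.png

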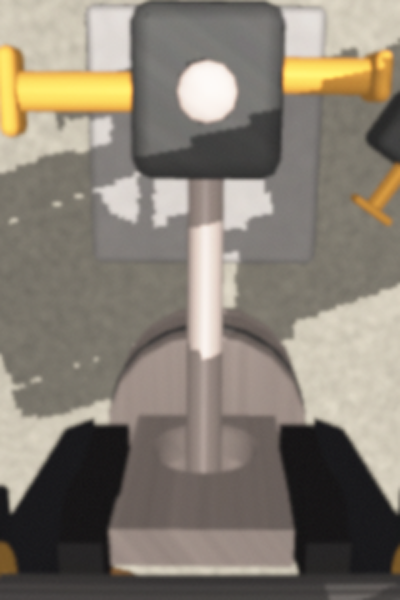

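The peg (crop (205,330)) runs into the eye at (205,450), and the wrist force is unchanged. I'll continue along it.

```bash
python3 -m jog '{"slide":[[0.008,0,0.002],[0.008,0,0.002],[0.008,0,0.0022],[0.006,0,0.0018],[0,0,0]],"rotation":[[0,0,0],[0,0,0],[0,0,0],[0,0,0],[0,0,0]],"grip":[0.02,0.02,0.02,0.02,0.02]}'
python3 -m jog '{"slide":[[0,0,0.0015],[0,0,0.0015],[0,0,0.001],[0,0,0]],"rotation":[[0,0,0],[0,0,0],[0,0,0],[0,0,0]],"grip":[0.02,0.02,0.02,0.02]}'
python3 - <<'E'
from workcell import ctrl
import cv2,pickle
from h import *
p=ctrl.capture("wrist"); pickle.dump(p,open("w8.pkl","wb")); crop(p["color"],220,80,420,380,2,"pics/c11.png")
s=ctrl.read_state();print(s["time_s"],s["tool_pos"],s["ee_rot"],s["ft_force"],s["opening"])
E
```

```text
time_s: 10.37
tool_pos: [0.5481, 0.1848, 0.2078]
ee_rot: [3.14, -0.001, -1.76]
ft_force: [0.2, -0.3, -3.8]
opening: 0.0335
time_s: 10.7
tool_pos: [0.5487, 0.1865, 0.2044]
ee_rot: [-3.142, 0.0, -1.758]
ft_force: [-0.1, -0.3, -2.9]
opening: 0.0334
10.75 [0.54868533 0.18645    0.20448302] [-3.14153508e+00  1.35668351e-05 -1.75831405e+00] [ 0.620243    0.42083712 -3.72083226] 0.033570595944745506
```

View pics/c11.png

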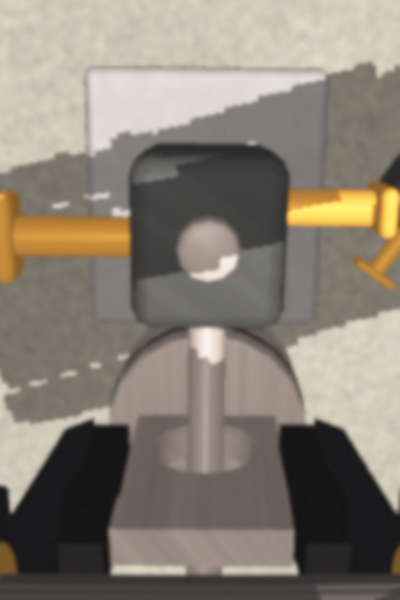

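```bash
python3 -m jog '{"slide":[[0,0,0.0015],[0,0,0],[0,0,0]],"rotation":[[0,0,0],[0,0,0],[0,0,0]],"grip":[0.02,0.02,0.02]}'
python3 -m jog '{"slide":[[0,0,0.0015],[0,0,0],[0,0,0]],"rotation":[[0,0,0],[0,0,0],[0,0,0]],"grip":[0.02,0.02,0.02]}'
```

```text
time_s: 11.0
tool_pos: [0.5489, 0.1865, 0.2038]
ee_rot: [-3.141, 0.0, -1.758]
ft_force: [-2.9, 0.9, 2.9]
opening: 0.0334
time_s: 11.25
tool_pos: [0.549, 0.1865, 0.2034]
ee_rot: [-3.14, 0.001, -1.758]
ft_force: [-5.4, -0.7, 9.4]
opening: 0.0333
```

```bash
python3 -m jog '{"slide":[[0,0,-0.001],[0,0,0],[0,0,0],[0,0,0],[0,0,0]],"rotation":[[0,0,0],[0,0,0],[0,0,0],[0,0,0],[0,0,0]],"grip":[0.034,0.036,0.040,0.05,0.06]}'
python3 -m jog '{"slide":[[0,0,0],[0,0,0],[0,0,0],[0,0,0]],"rotation":[[0,0,0],[0,0,0],[0,0,0],[0,0,0]],"grip":[0.075,0.088,0.088,0.088]}'
python3 - <<'E'
from workcell import ctrl
import cv2,pickle
from h import *
p=ctrl.capture("wrist"); pickle.dump(p,open("w9.pkl","wb")); crop(p["color"],170,80,470,480,1.5,"pics/c12.png")
s=ctrl.read_state();print(s["time_s"],s["tool_pos"],s["ee_rot"],s["ft_force"],s["opening"])
E
```

```text
time_s: 11.67
tool_pos: [0.5487, 0.1861, 0.2022]
ee_rot: [3.141, -0.0, -1.759]
ft_force: [0.4, -0.1, -0.7]
opening: 0.0513
time_s: 12.0
tool_pos: [0.5486, 0.1862, 0.2024]
ee_rot: [3.142, -0.0, -1.759]
ft_force: [0.6, 0.3, 0.1]
opening: 0.0782
12.05 [0.54862619 0.18617641 0.20247548] [ 3.14152846e+00 -2.77156944e-05 -1.75873540e+00] [ 0.50918719  0.68595265 -0.73714862] 0.0817258813665725
```

View pics/c12.png

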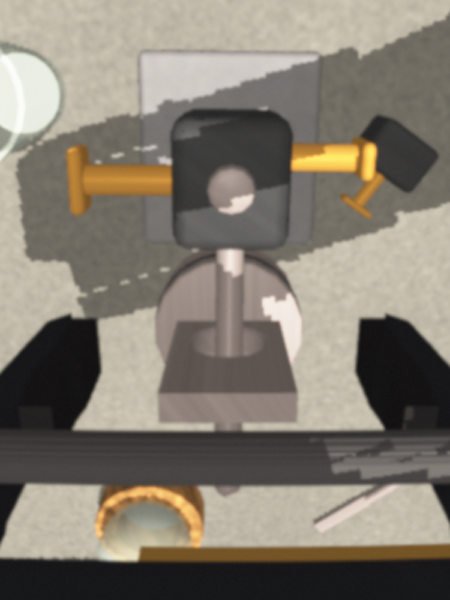

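The weight hangs on the peg, with the lug at crop (228,360) and the peg through its eye. I'll retreat up and head for the syringe.

```bash
python3 -m jog '{"slide":[[0,0,-0.02],[0,0,-0.03],[0,0,-0.036],[0,0,-0.04],[0,0,-0.036]],"rotation":[[0,0,0],[0,0,0],[0,0,0],[0,0,0],[0,0,0]],"grip":[0.088,0.088,0.088,0.088,0.088]}'
python3 -m jog '{"slide":[[0.0378,0.0016,0],[0.0378,0.0016,0],[0.0378,0.0016,0],[0.0378,0.0016,0],[0.0378,0.0016,0]],"rotation":[[0,0,0],[0,0,0],[0,0,0],[0,0,0],[0,0,0]],"grip":[0.088,0.088,0.088,0.088,0.088]}'
python3 -m jog '{"slide":[[0.0378,0.0016,0],[0.0378,0.0016,0],[0.0378,0.0016,0],[0.0378,0.0016,0],[0.0378,0.0016,0]],"rotation":[[0,0,0],[0,0,0],[0,0,0],[0,0,0],[0,0,0]],"grip":[0.088,0.088,0.088,0.088,0.088]}'
python3 -m jog '{"slide":[[0,0,0],[0,0,0],[0,0,0],[0,0,0],[0,0,0]],"rotation":[[0,0,1],[0,0,1],[0,0,1],[0,0,1],[0,0,1]],"grip":[0.088,0.088,0.088,0.088,0.088]}'
python3 -m jog '{"slide":[[0,0,0],[0,0,0],[0,0,0],[0,0,0],[0,0,0]],"rotation":[[0,0,1],[0,0,1],[0,0,1],[0,0,1],[0,0,1]],"grip":[0.088,0.088,0.088,0.088,0.088]}'
python3 -m jog '{"slide":[[0,0,0],[0,0,0],[0,0,0],[0,0,0]],"rotation":[[0,0,1],[0,0,1],[0,0,1],[0,0,0.2]],"grip":[0.088,0.088,0.088,0.088]}'
```

```text
time_s: 12.47
tool_pos: [0.5484, 0.1862, 0.3667]
ee_rot: [-3.141, 0.0, -1.759]
ft_force: [1.2, 0.1, 0.7]
opening: 0.0881
time_s: 12.88
tool_pos: [0.5078, 0.0158, 0.3645]
ee_rot: [-3.141, -0.015, -1.788]
ft_force: [-0.3, 0.0, 0.4]
opening: 0.0878
time_s: 13.3
tool_pos: [0.4777, -0.0662, 0.3671]
ee_rot: [-3.132, -0.094, -1.92]
ft_force: [-0.0, 0.3, -0.6]
opening: 0.088
time_s: 13.72
tool_pos: [0.4781, -0.0654, 0.3671]
ee_rot: [-3.086, -0.075, -2.449]
ft_force: [0.7, 0.3, -0.3]
opening: 0.088
time_s: 14.13
tool_pos: [0.4781, -0.0653, 0.3671]
ee_rot: [-3.056, -0.038, -2.972]
ft_force: [-0.4, 0.4, 0.7]
opening: 0.088
time_s: 14.47
tool_pos: [0.4781, -0.0653, 0.3671]
ee_rot: [-3.049, -0.008, 2.978]
ft_force: [-0.8, 0.5, -0.6]
opening: 0.088
```

```bash
cat > plan.py <<'E'
import numpy as np
from scipy.spatial.transform import Rotation as R
def down(psi,tilt=0):
    # tilt: deg, tool z tips forward about tool y (negative turn)
    return R.from_euler('xyz',[np.pi,0,psi])*R.from_rotvec([0,np.deg2rad(tilt),0])
def plan(p0,r0,p1,r1,n):
    r0=R.from_euler('xyz',r0) if not isinstance(r0,R) else r0
    rv=(r0.inv()*r1).as_rotvec()
    print("total rot units",np.round(np.rad2deg(rv)/6,2),"dist",np.linalg.norm(np.array(p1)-p0))
    cur=r0
    for i in range(n):
        s=cur.inv().apply((np.array(p1)-p0)/n); print([round(float(v),4) for v in s],[round(float(v),2) for v in np.rad2deg(rv)/6/n])
        cur=cur*R.from_rotvec(rv/n)
E
python3 - <<'E'
from plan import *
from workcell import ctrl
s=ctrl.read_state();print(s["qpos"].round(3),s["tool_pos"],s["ee_rot"])
plan(s["tool_pos"],s["ee_rot"],[.463,-.183,.33],down(np.pi),4)
plan([.463,-.183,.33],down(np.pi),[.463,-.183,.18],down(np.pi,-50),9)
E
```

```text
[-0.321 -0.102  1.646 -0.093  1.59  -1.731] [ 0.47811062 -0.06530585  0.3670969 ] [-3.04866105 -0.00777745  2.9783949 ]
total rot units [-0.88 -0.15 -1.55] dist 0.12432386510881224
[-0.0011, -0.0287, 0.012] [-0.22, -0.04, -0.39]
[0.0001, -0.0289, 0.0113] [-0.22, -0.04, -0.39]
[0.0013, -0.0292, 0.0106] [-0.22, -0.04, -0.39]
[0.0025, -0.0293, 0.01] [-0.22, -0.04, -0.39]
total rot units [ 0.   -8.33  0.  ] dist 0.15000000000000002
[0.0, -0.0, 0.0167] [0.0, -0.93, 0.0]
[0.0016, -0.0, 0.0166] [0.0, -0.93, 0.0]
[0.0032, -0.0, 0.0164] [0.0, -0.93, 0.0]
[0.0048, -0.0, 0.016] [0.0, -0.93, 0.0]
[0.0063, -0.0, 0.0154] [0.0, -0.93, 0.0]
[0.0078, -0.0, 0.0147] [0.0, -0.93, 0.0]
[0.0092, -0.0, 0.0139] [0.0, -0.93, 0.0]
[0.0105, -0.0, 0.013] [0.0, -0.93, 0.0]
[0.0117, -0.0, 0.0119] [0.0, -0.93, 0.0]
```

```bash
python3 -m jog '{"slide":[[-0.001,-0.0287,0.012],[0,-0.0289,0.011],[0.001,-0.0292,0.0106],[0.0025,-0.0293,0.01],[0,0,0.0167]],"rotation":[[-0.22,-0.04,-0.39],[-0.22,-0.04,-0.39],[-0.22,-0.04,-0.39],[-0.22,-0.04,-0.39],[0,-0.93,0]],"grip":[0.088,0.088,0.088,0.088,0.088]}'
python3 -m jog '{"slide":[[0.0016,0,0.0166],[0.0032,0,0.0164],[0.0048,0,0.016],[0.0063,0,0.0154]],"rotation":[[0,-0.93,0],[0,-0.93,0],[0,-0.93,0],[0,-0.93,0]],"grip":[0.088,0.088,0.088,0.088]}'
python3 -m jog '{"slide":[[0.0078,0,0.0147],[0.0092,0,0.0139],[0.0105,0,0.013],[0.0117,0,0.0119],[0,0,0]],"rotation":[[0,-0.93,0],[0,-0.93,0],[0,-0.93,0],[0,-0.93,0],[0,0,0]],"grip":[0.088,0.088,0.088,0.088,0.088]}'
python3 -m jog '{"slide":[[0,0,0],[0,0,0]],"rotation":[[0,0,0],[0,0,0]],"grip":[0.088,0.088]}'
python3 - <<'E'
from workcell import ctrl
import cv2,pickle
from h import *
p=ctrl.capture("wrist"); pickle.dump(p,open("w10.pkl","wb")); cv2.imwrite("pics/w10.png",p["color"])
for k in ["plunger_button","barrel_mouth","marker_ring","plunger_foot"]:
        r=ctrl.spot_point(p,k)
        print(k,[(round(d["confidence"],2),round(d["point"][1]*640,1),round(d["point"][0]*480,1)) for d in r][:3])
s=ctrl.read_state();print(s["time_s"],s["tool_pos"],s["ee_rot"])
E
```

```text
time_s: 14.88
tool_pos: [0.4649, -0.1884, 0.313]
ee_rot: [-3.14, 0.098, -3.135]
ft_force: [-1.0, -0.3, 0.8]
opening: 0.0879
time_s: 15.22
tool_pos: [0.4641, -0.1835, 0.2469]
ee_rot: [-3.138, 0.493, -3.134]
ft_force: [-0.4, 0.0, 0.1]
opening: 0.088
time_s: 15.63
tool_pos: [0.4701, -0.1619, 0.2075]
ee_rot: [3.123, 0.831, 3.104]
ft_force: [0.3, -0.1, 0.1]
opening: 0.0878
time_s: 15.8
tool_pos: [0.4721, -0.1653, 0.2112]
ee_rot: [3.137, 0.832, 3.117]
ft_force: [-0.2, -1.0, 0.6]
opening: 0.0879
plunger_button [(0.38, 81.0, 170.5)]
barrel_mouth [(0.91, 298.9, 269.5)]
marker_ring [(0.79, 301.9, 178.5)]
plunger_foot []
16.05 [ 0.47200726 -0.16480503  0.21061349] [3.13364063 0.83177572 3.11463951]
```

View pics/w10.png

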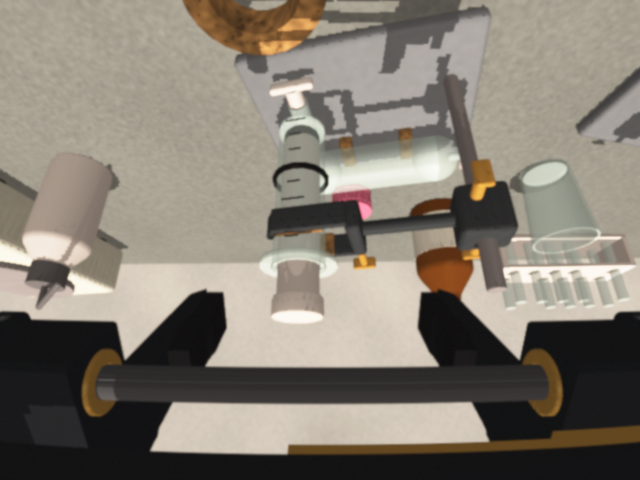

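Run:
```python
import pickle
from h import *
p=pickle.load(open("w10.pkl","rb"))
crop(p["color"],250,60,350,210,4,"pics/c13.png");crop(p["color"],240,200,350,330,4,"pics/c14.png")
```

```text
(no output)
```

View pics/c13.png

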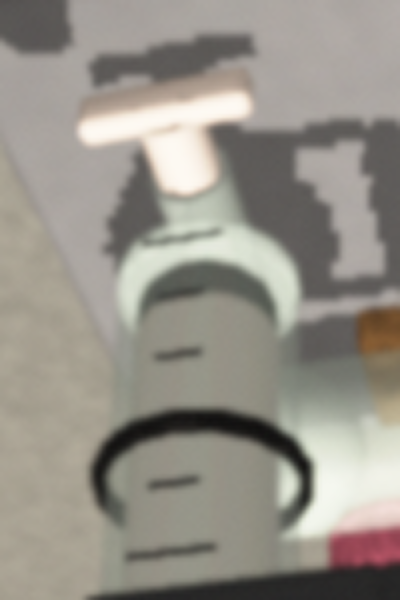

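View pics/c14.png

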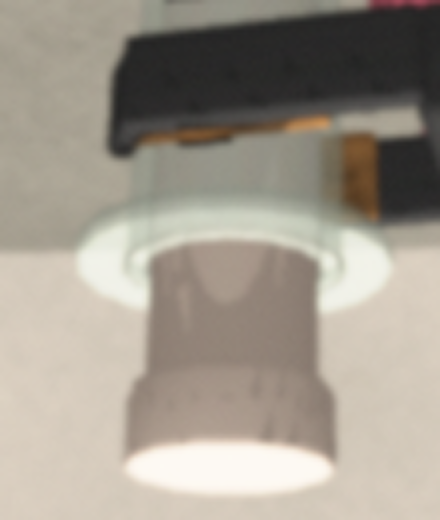

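```bash
cat > fit.py <<'E'
import pickle
from h import *
from scipy.optimize import least_squares
from scipy.spatial.transform import Rotation as R
p=pickle.load(open("w10.pkl","rb"))
th=np.linspace(0,2*np.pi,181)
def circ(X,Y,r,z,pp): return proj(pp,np.c_[X+r*np.cos(th),Y+r*np.sin(th),0*th+z])
def cam(d):
    pp=dict(p); V=np.array(p["view"]).copy(); V[:3,:3]=R.from_rotvec([d[0],0,0]).as_matrix()@V[:3,:3]; V[:3,3]=R.from_rotvec([d[0],0,0]).as_matrix()@V[:3,3]+[0,d[1],d[2]]; pp["view"]=V; return pp
def res(q,full=False):
    X,Y,zr,*d=q; pp=cam(d); o=[]
    f=circ(X,Y,.027,.165,pp); o+=[f[:,0].min()-259.25,f[:,0].max()-338, (f[:,1].max()-278)*.5]
    b=circ(X,Y,.017,.199,pp); o+=[b[:,0].min()-271.25,b[:,0].max()-323.75,b[:,1].min()-310,b[:,1].max()-323.75]
    k=circ(X,Y,.01425,.05,pp); o+=[k[:,1].min()-(60+262/4)]
    k=circ(X,Y,.0215,zr,pp); o+=[k[:,1].min()-165.6,k[:,0].min()-273,k[:,0].max()-328]
    o+=[d[0]/.004,d[1]/.001,d[2]/.001]
    return np.array(o)
if __name__=="__main__":
    s=least_squares(res,[.539,-.183,.095,0,0,0]); print(s.x.round(4)); print(s.fun.round(2))
    J=s.jac; print("sd",np.sqrt(np.diag(np.linalg.inv(J.T@J))).round(4))
    pp=cam(s.x[3:]); im=cv2.resize(p["color"][60:335,240:350],None,fx=4,fy=4,interpolation=cv2.INTER_CUBIC)
    X,Y,zr=s.x[:3]
    for r,z,c in [(.027,.165,(0,0,255)),(.017,.199,(0,0,255)),(.017,.185,(0,0,255)),(.01425,.05,(255,0,0)),(.01425,.06,(255,0,0)),(.0215,zr-.002,(0,255,0)),(.0215,zr+.002,(0,255,0))]:
        q=circ(X,Y,r,z,pp); cv2.polylines(im,[np.int32(((q-[240,60]+.5)*4-.5)*8)],True,c,1,shift=3)
    cv2.imwrite("pics/fit.png",im[:1100:][:, :]); cv2.imwrite("pics/fit1.png",im[:600]); cv2.imwrite("pics/fit2.png",im[560:])
E
python3 fit.py
```

```text
[ 5.437e-01 -1.836e-01  9.460e-02  2.900e-03 -1.000e-03  5.000e-04]
[-0.2  -0.09  1.42 -0.05 -0.15  1.11 -0.86 -0.4  -0.02 -0.21  0.76  0.73
 -0.99  0.45]
sd [0.0019 0.0003 0.0011 0.0032 0.0008 0.001 ]
```

View pics/fit1.png

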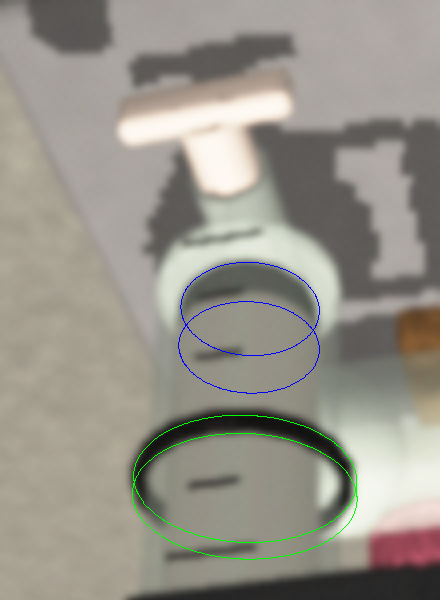

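View pics/fit2.png

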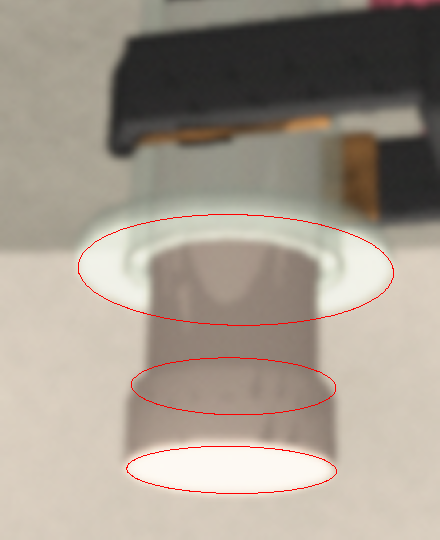

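Run:
```python
import pickle
from h import *
p=pickle.load(open("w1.pkl","rb")); crop(p["color"],295,235,355,305,8,"pics/c15.png")
p=pickle.load(open("w4.pkl","rb")); crop(p["color"],290,170,370,240,7,"pics/c16.png")
```

```text
(no output)
```

View pics/c15.png

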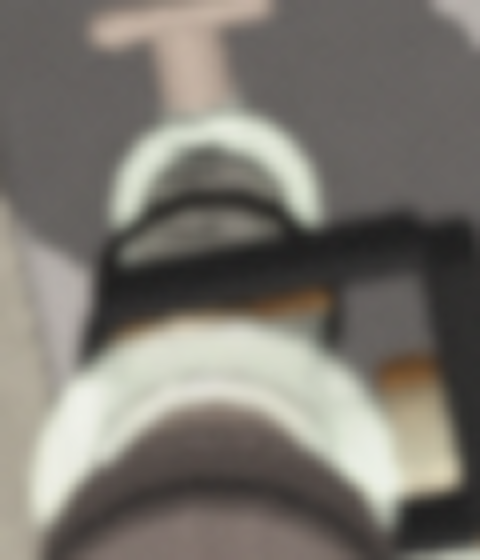

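View pics/c16.png

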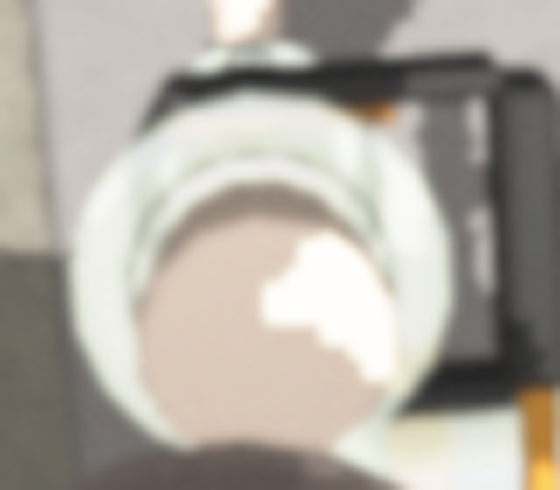

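```bash
cat > fit2.py <<'E'
import pickle
from h import *
from scipy.optimize import least_squares
from scipy.spatial.transform import Rotation as R
P={k:pickle.load(open(k+".pkl","rb")) for k in ("w10","w1","w4")}
th=np.linspace(0,2*np.pi,181)
def circ(X,Y,r,z,pp): return proj(pp,np.c_[X+r*np.cos(th),Y+r*np.sin(th),0*th+z])
def cam(p,d):
    pp=dict(p); V=np.array(p["view"]).copy(); Q=R.from_rotvec([d[3],d[4],0]).as_matrix(); V[:3,:3]=Q@V[:3,:3]; V[:3,3]=Q@V[:3,3]+d[:3]; pp["view"]=V; return pp
def res(q):
    X,Y,zr,t=q[:4]; D=q[4:].reshape(3,5); o=[]
    # w10
    pp=cam(P["w10"],D[0])
    f=circ(X,Y,.027,.165,pp); g=circ(X,Y,.027,.165-t,pp); o+=[f[:,0].min()-259.25,f[:,0].max()-338,(f[:,1].max()-278)*.3,g[:,1].min()-249.3]
    b=circ(X,Y,.017,.199,pp); o+=[b[:,0].min()-271.25,b[:,0].max()-323.75,b[:,1].min()-310.5,b[:,1].max()-323.75]
    k=circ(X,Y,.01425,.05,pp); o+=[.7*(k[:,1].min()-125.5)]
    k=circ(X,Y,.0215,zr,pp); o+=[k[:,1].min()-165.6,k[:,0].min()-273,k[:,0].max()-328]
    pp=cam(P["w1"],D[1])
    f=circ(X,Y,.027,.165,pp); g=circ(X,Y,.027,.165-t,pp); o+=[f[:,0].min()-299.1,f[:,0].max()-344.7,min(f[:,1].min(),g[:,1].min())-274.7]
    k=circ(X,Y,.01425,.05,pp); o+=[.7*(k[:,1].min()-253.4)]
    k=circ(X,Y,.0215,zr,pp); o+=[k[:,1].min()-259.6]
    pp=cam(P["w4"],D[2])
    f=circ(X,Y,.027,.165,pp); g=circ(X,Y,.027,.165-t,pp); o+=[f[:,0].min()-300,f[:,0].max()-354.6,min(f[:,1].min(),g[:,1].min())-182.7]
    b=circ(X,Y,.017,.199,pp); o+=[b[:,0].min()-309.6,b[:,0].max()-346.6,b[:,1].min()-200.7]
    o=[v/.7 for v in o]
    for d in D: o+=list(d[:3]/.0015)+list(d[3:]/.003)
    return np.array(o+[(t-.004)/.0015])
s=least_squares(res,np.r_[.539,-.183,.095,.004,np.zeros(15)]); print(s.x.round(4)); print(s.fun.round(2))
J=s.jac; print("sd",np.sqrt(np.diag(np.linalg.inv(J.T@J)))[:4].round(4))
E
python3 fit2.py
```

```text
[ 5.412e-01 -1.832e-01  9.480e-02  2.800e-03 -1.000e-04 -7.000e-04
  1.900e-03 -0.000e+00 -5.000e-04 -0.000e+00 -5.000e-04  3.000e-04
  4.000e-04 -0.000e+00  3.000e-04 -1.200e-03  4.000e-04  1.600e-03
  1.000e-04]
[-0.49  0.11  1.32 -0.46 -0.23 -0.03  1.12 -0.73 -0.54  0.08 -0.43  1.22
 -0.62  0.63  0.76 -0.24 -0.52 -0.07  0.73  0.25 -1.22  0.54  0.1  -0.1
 -0.44  1.25 -0.01 -0.16 -0.   -0.32  0.23  0.12 -0.    0.21 -0.81  0.23
  0.54  0.03 -0.82]
sd [0.0012 0.0011 0.0008 0.0005]
```

Run:
```python
from plan import *
from workcell import ctrl
s=ctrl.read_state();print(s["qpos"].round(3),s["tool_pos"],s["ee_rot"])
rm=R.from_rotvec((R.from_euler('xyz',s["ee_rot"]).inv()*down(np.pi)).as_rotvec()*.5)
mid=R.from_euler('xyz',s["ee_rot"])*rm
plan(s["tool_pos"],s["ee_rot"],[.465,-.175,.30],mid,5)
plan([.465,-.175,.30],mid,[.541,-.1835,.30],down(np.pi),5)
```

```text
[-1.005 -0.375  2.396  0.963  0.852 -3.119] [ 0.47200726 -0.16480503  0.21061349] [3.13364063 0.83177572 3.11463951]
total rot units [-0.02  3.97 -0.11] dist 0.09023849923217811
[-0.0123, -0.002, -0.0131] [-0.0, 0.79, -0.02]
[-0.0112, -0.002, -0.014] [-0.0, 0.79, -0.02]
[-0.01, -0.002, -0.0149] [-0.0, 0.79, -0.02]
[-0.0087, -0.002, -0.0157] [-0.0, 0.79, -0.02]
[-0.0074, -0.002, -0.0164] [-0.0, 0.79, -0.02]
total rot units [-0.02  3.97 -0.11] dist 0.07647385174031711
[-0.0139, -0.0015, 0.0061] [-0.0, 0.79, -0.02]
[-0.0144, -0.0016, 0.005] [-0.0, 0.79, -0.02]
[-0.0147, -0.0016, 0.0038] [-0.0, 0.79, -0.02]
[-0.015, -0.0016, 0.0025] [-0.0, 0.79, -0.02]
[-0.0152, -0.0017, 0.0013] [-0.0, 0.79, -0.02]
```

```bash
python3 -m jog '{"slide":[[-0.0123,-0.002,-0.0131],[-0.0112,-0.002,-0.014],[-0.01,-0.002,-0.0149],[-0.0087,-0.002,-0.0157],[-0.0074,-0.002,-0.0164]],"rotation":[[0,0.79,-0.02],[0,0.79,-0.02],[0,0.79,-0.02],[0,0.79,-0.02],[0,0.79,-0.02]],"grip":[0.088,0.088,0.088,0.088,0.088]}'; python3 -c "
from workcell import ctrl
print(ctrl.read_state()['qpos'].round(3))"
```

```text
time_s: 16.47
tool_pos: [0.4644, -0.175, 0.3003]
ee_rot: [-3.14, 0.419, 3.128]
ft_force: [0.7, 0.8, 0.6]
opening: 0.0881
[-0.789 -0.327  2.012  0.314  1.166 -2.429]
```

```bash
python3 -m jog '{"slide":[[-0.0139,-0.0015,0.0061],[-0.0144,-0.0016,0.005],[-0.0147,-0.0016,0.0038],[-0.015,-0.0016,0.0025],[-0.0152,-0.0017,0.0013]],"rotation":[[0,0.79,-0.02],[0,0.79,-0.02],[0,0.79,-0.02],[0,0.79,-0.02],[0,0.79,-0.02]],"grip":[0.088,0.088,0.088,0.088,0.088]}'; python3 -m jog '{"slide":[[0,0,0],[0,0,0]],"rotation":[[0,0,0],[0,0,0]],"grip":[0.088,0.088]}'
python3 - <<'E'
from workcell import ctrl
import cv2,pickle
from h import *
from plan import *
p=ctrl.capture("wrist"); pickle.dump(p,open("w11.pkl","wb")); cv2.imwrite("pics/w11.png",p["color"])
for k,z in [("plunger_button",.192),("barrel_mouth",.165)]:
        r=ctrl.spot_point(p,k)
        print(k,[(round(d["confidence"],2),round(d["point"][1]*640,1),round(d["point"][0]*480,1),atz(p,(d["point"][1]*640,d["point"][0]*480),z).round(4)) for d in r][:3])
s=ctrl.read_state();print(s["qpos"].round(3),s["tool_pos"],s["ee_rot"])
plan(s["tool_pos"],s["ee_rot"],[.541,-.1835,.22],down(np.pi),3)
crop(p["color"],270,170,390,270,6,"pics/c17.png")
E
```

```text
time_s: 16.88
tool_pos: [0.5417, -0.1832, 0.2994]
ee_rot: [-3.139, 0.006, 3.14]
ft_force: [1.0, -0.2, -0.1]
opening: 0.0879
time_s: 17.05
tool_pos: [0.5415, -0.1828, 0.2969]
ee_rot: [3.14, 0.006, 3.141]
ft_force: [0.9, 1.0, -0.2]
opening: 0.088
plunger_button [(0.65, 321.6, 240.9, array([ 0.5414, -0.184 ,  0.192 ]))]
barrel_mouth []
[-0.538  0.118  1.556  0.005  1.459 -2.106] [ 0.53973855 -0.18303828  0.2992553 ] [-3.1409347   0.01001104  3.13832362]
total rot units [-0.01  0.1  -0.03] dist 0.07926668432938203
[-0.0002, -0.0001, 0.0264] [-0.0, 0.03, -0.01]
[-0.0002, -0.0001, 0.0264] [-0.0, 0.03, -0.01]
[-0.0003, -0.0001, 0.0264] [-0.0, 0.03, -0.01]
```

View pics/w11.png

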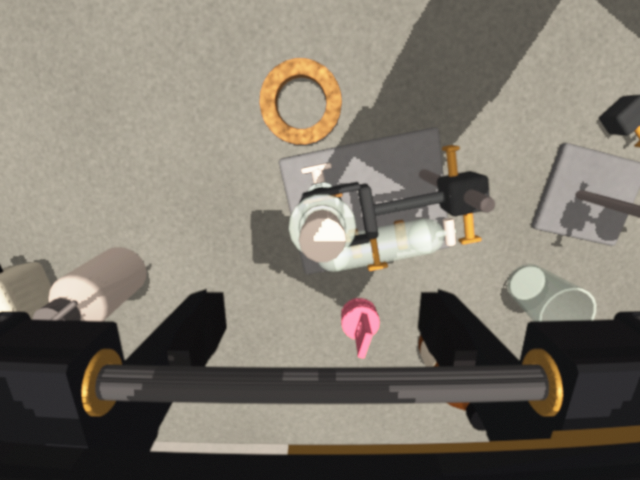

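View pics/c17.png

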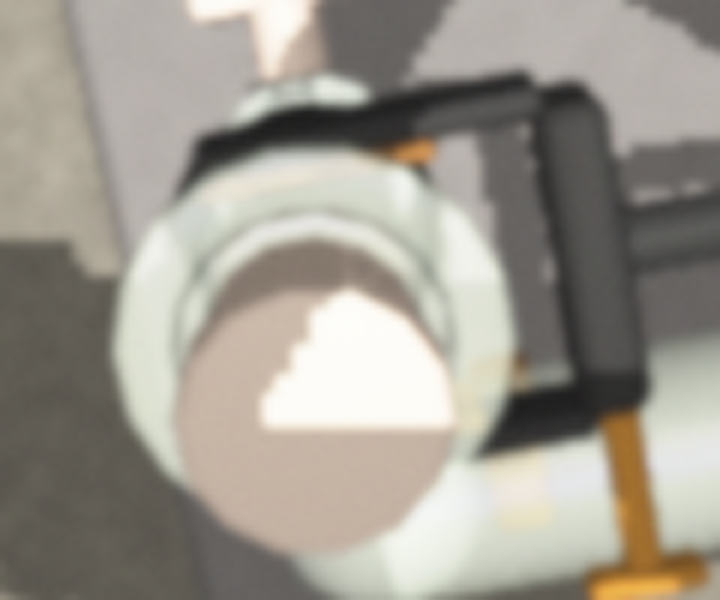

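```bash
python3 - <<'E'
from h import *; import pickle
p=pickle.load(open("w11.pkl","rb"))
print(atz(p,(322.5,239.6),.199), atz(p,(322.5-.0,170+(150)/6),.165), atz(p,(270+314/6-.4,228),.165))
from workcell import ctrl
s=ctrl.read_state();print(s["tool_pos"],s["ee_rot"])
E
python3 -m jog '{"slide":[[-0.0002,-0.0001,0.0264],[0,0,0.0264],[0,0,0.0264],[0,0,0]],"rotation":[[0,0,0],[0,0,0],[0,0,0],[0,0,0]],"grip":[0.088,0.088,0.088,0.088]}'
python3 -m jog '{"slide":[[0,0,0.02],[0,0,0.02],[0,0,0.005],[0,0,0],[0,0,0]],"rotation":[[0,0,0],[0,0,0],[0,0,0],[0,0,0],[0,0,0]],"grip":[0.088,0.08,0.07,0.06,0.055]}'
python3 - <<'E'
from workcell import ctrl
import cv2,pickle
from h import *
p=ctrl.capture("wrist"); pickle.dump(p,open("w12.pkl","wb")); cv2.imwrite("pics/w12.png",p["color"])
s=ctrl.read_state();print(s["time_s"],s["tool_pos"],s["ee_rot"],s["ft_force"],s["opening"])
crop(p["color"],200,230,440,400,3,"pics/c18.png")
E
```

```text
[ 0.53815219 -0.1833828   0.199     ] [ 0.51272222 -0.18330012  0.165     ] [ 0.53923845 -0.18373504  0.165     ]
[ 0.53973855 -0.18303828  0.2992553 ] [-3.1409347   0.01001104  3.13832362]
time_s: 17.53
tool_pos: [0.5377, -0.182, 0.2156]
ee_rot: [3.139, 0.003, 3.137]
ft_force: [-0.3, -0.1, -0.8]
opening: 0.088
time_s: 17.95
tool_pos: [0.542, -0.1838, 0.1767]
ee_rot: [-3.14, 0.011, 3.138]
ft_force: [-0.0, -0.6, -0.2]
opening: 0.063
18.0 [ 0.54240848 -0.1839761   0.17702268] [-3.13957557  0.01171372  3.13794517] [ 0.31323505 -0.05510438  1.16001617] 0.059353284297487076
```

View pics/c18.png

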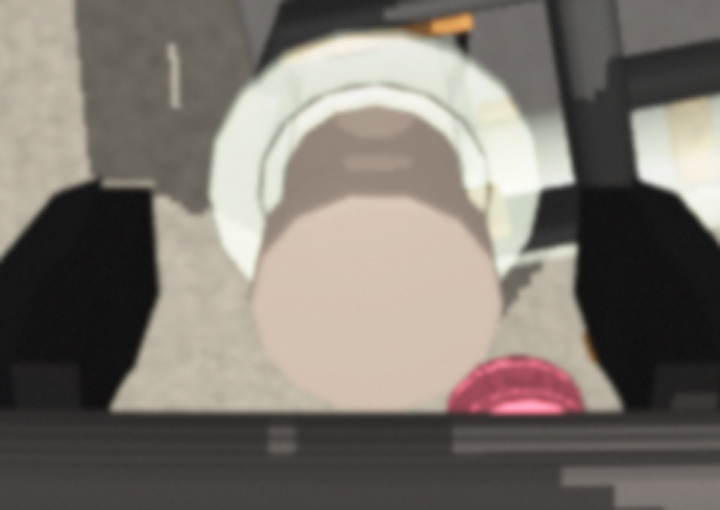

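```bash
python3 -m jog '{"slide":[[0.002,0.001,0.003],[0,0,0],[0,0,0],[0,0,0],[0,0,0]],"rotation":[[0,0.1,0],[0,0,0],[0,0,0],[0,0,0],[0,0,0]],"grip":[0.05,0.045,0.042,0.039,0.037]}' 20
python3 - <<'E'
from workcell import ctrl
import cv2,pickle
from h import *
p=ctrl.capture("wrist"); pickle.dump(p,open("w13.pkl","wb"))
for i in range(1):
    s=ctrl.read_state();print(s["time_s"],s["tool_pos"],s["ee_rot"],s["ft_force"],s["moment"],s["opening"])
crop(p["color"],200,230,440,400,3,"pics/c19.png")
E
```

```text
time_s: 18.42
tool_pos: [0.5399, -0.1823, 0.1719]
ee_rot: [-3.141, -0.001, 3.138]
ft_force: [-0.4, -0.4, -0.6]
opening: 0.0374
18.4667 [ 0.53983197 -0.18233811  0.17185983] [-3.14103649e+00 -1.26989069e-03  3.13823072e+00] [-0.42825063 -0.22846401 -0.16325035] [-0.05400439 -0.00310532 -0.02785267] 0.037507443041579845
```

View pics/c19.png

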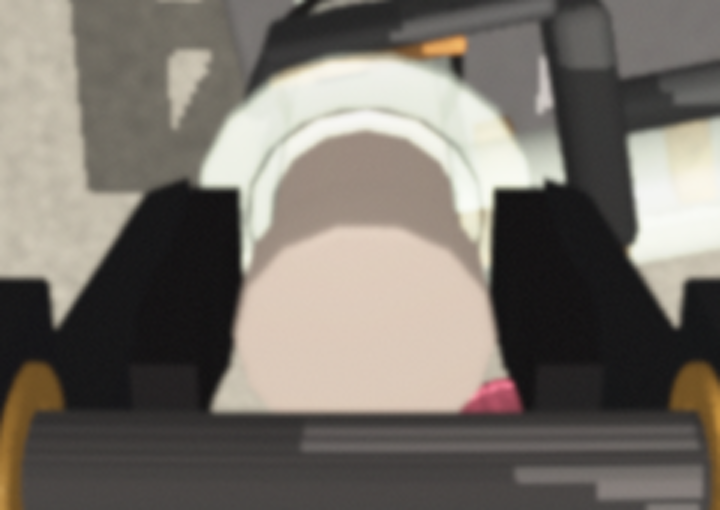

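```bash
python3 -m jog '{"slide":[[0,0,0],[0,0,0],[0,0,0],[0,0,0],[0,0,0]],"rotation":[[0,0,0],[0,0,0],[0,0,0],[0,0,0],[0,0,0]],"grip":[0.035,0.033,0.03,0.028,0.028]}' 20
python3 -m jog '{"slide":[[0,0,0],[0,0,0]],"rotation":[[0,0,0],[0,0,0]],"grip":[0.02,0.02]}' 20
python3 -c "
from workcell import ctrl
s=ctrl.read_state();print(s['tool_pos'],s['ee_rot'],s['ft_force'],s['moment'],s['opening'])"
```

```text
time_s: 18.88
tool_pos: [0.5398, -0.1823, 0.1718]
ee_rot: [-3.141, -0.001, 3.138]
ft_force: [0.1, 0.2, -0.9]
opening: 0.0323
time_s: 19.05
tool_pos: [0.5398, -0.1824, 0.1717]
ee_rot: [-3.141, -0.001, 3.138]
ft_force: [0.6, -0.5, -0.4]
opening: 0.0325
[ 0.53975059 -0.18235053  0.17173606] [-3.14109760e+00 -1.40475042e-03  3.13811402e+00] [ 0.59110459 -0.48619512 -0.41156512] [ 0.02318857 -0.06963901 -0.02861186] 0.03250898869237823
```

```bash
python3 -m jog '{"slide":[[0,0,-0.002],[0,0,-0.004],[0,0,-0.004],[0,0,0],[0,0,0]],"rotation":[[0,0,0],[0,0,0],[0,0,0],[0,0,0],[0,0,0]],"grip":[0.02,0.02,0.02,0.02,0.02]}'
python3 - <<'E'
from workcell import ctrl
import cv2,pickle
from h import *
p=ctrl.capture("wrist"); pickle.dump(p,open("w14.pkl","wb"))
s=ctrl.read_state();print(s["time_s"],s["tool_pos"],s["ee_rot"],s["ft_force"],s["moment"],s["opening"])
crop(p["color"],200,230,440,400,3,"pics/c20.png")
E
```

```text
time_s: 19.47
tool_pos: [0.54, -0.1825, 0.1823]
ee_rot: [-3.141, -0.001, 3.138]
ft_force: [-0.3, -0.1, -0.8]
opening: 0.0324
19.5167 [ 0.53983098 -0.18237932  0.1819527 ] [-3.14087706e+00 -1.10180076e-03  3.13813274e+00] [ 0.76797655 -0.38104697 -1.12652956] [ 0.00146633 -0.04521268 -0.04170789] 0.03235087889230631
```

View pics/c20.png

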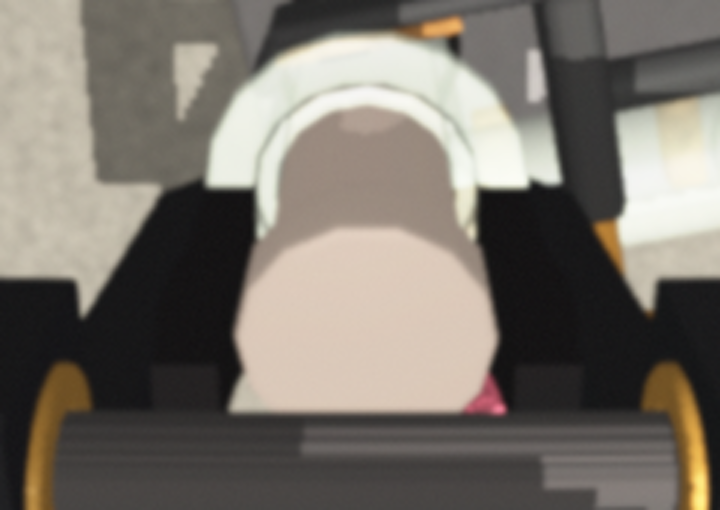

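```bash
python3 -m jog '{"slide":[[0,0,-0.006],[0,0,-0.008],[0,0,-0.008],[0,0,-0.007],[0,0,-0.004]],"rotation":[[0,0,0],[0,0,0],[0,0,0],[0,0,0],[0,0,0]],"grip":[0.02,0.02,0.02,0.02,0.02]}'
python3 -m jog '{"slide":[[0,0,-0.0015],[0,0,0],[0,0,0],[0,0,0]],"rotation":[[0,0,0],[0,0,0],[0,0,0],[0,0,0]],"grip":[0.02,0.02,0.02,0.02]}'
python3 - <<'E'
from workcell import ctrl
import cv2,pickle
from h import *
for n in("wrist","side","top"):
    p=ctrl.capture(n); pickle.dump(p,open(n+"15.pkl","wb")); cv2.imwrite(f"pics/{n}15.png",p["color"])
    for k in ["marker_ring","plunger_foot","weight_eye"]:
        r=ctrl.spot_point(p,k)
        print(n,k,[(round(d["confidence"],2),round(d["point"][1]*640,1),round(d["point"][0]*480,1)) for d in r][:3])
    if n=="side": crop(p["color"],260,140,400,360,3,"pics/c21.png")
    if n=="wrist": crop(p["color"],160,150,480,400,2,"pics/c22.png")
s=ctrl.read_state();print(s["time_s"],s["tool_pos"],s["ee_rot"],s["ft_force"],s["moment"],s["opening"])
E
```

```text
time_s: 19.93
tool_pos: [0.5404, -0.1827, 0.2166]
ee_rot: [-3.14, 0.0, 3.138]
ft_force: [0.0, -0.1, -0.2]
opening: 0.0324
time_s: 20.27
tool_pos: [0.5395, -0.1822, 0.2158]
ee_rot: [-3.141, -0.002, 3.138]
ft_force: [0.4, 0.4, -1.1]
opening: 0.0323
wrist marker_ring [(0.34, 321.8, 237.6)]
wrist plunger_foot []
wrist weight_eye [(0.65, 368.9, 375.9)]
side marker_ring []
side plunger_foot []
side weight_eye [(0.76, 310.4, 302.9), (0.61, 272.6, 224.0)]
top marker_ring []
top plunger_foot [(0.62, 399.3, 297.3)]
top weight_eye [(0.61, 378.6, 206.8), (0.31, 292.6, 262.3), (0.21, 266.2, 251.7)]
20.8667 [ 0.53982496 -0.18232049  0.2162366 ] [-3.14109026e+00 -1.39503522e-03  3.13815955e+00] [-0.37886851  0.40080417 -0.86541049] [-0.02304444 -0.00459503  0.01420191] 0.032168689623161974
```

View pics/c21.png

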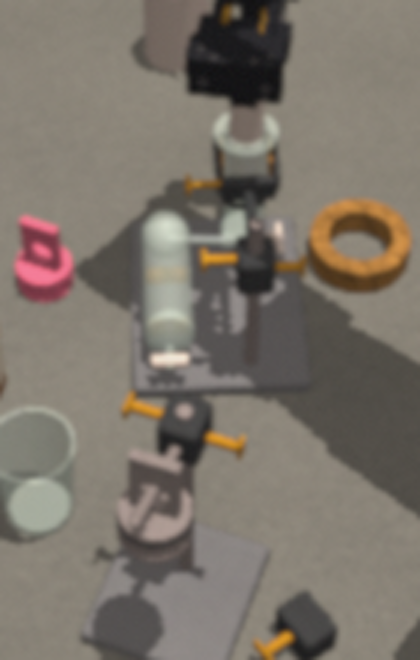

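View pics/c22.png

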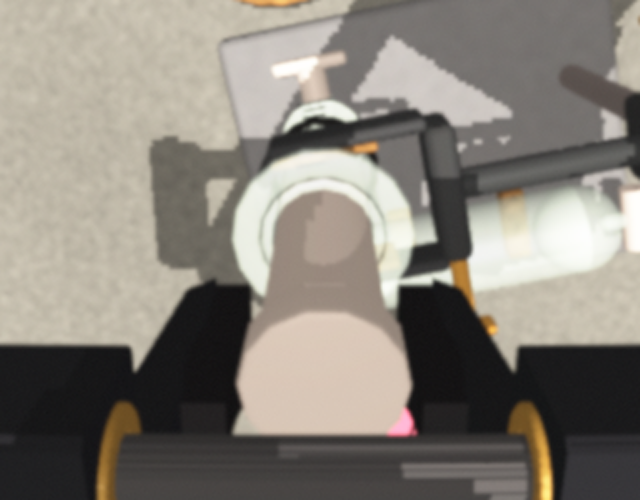

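View pics/top15.png

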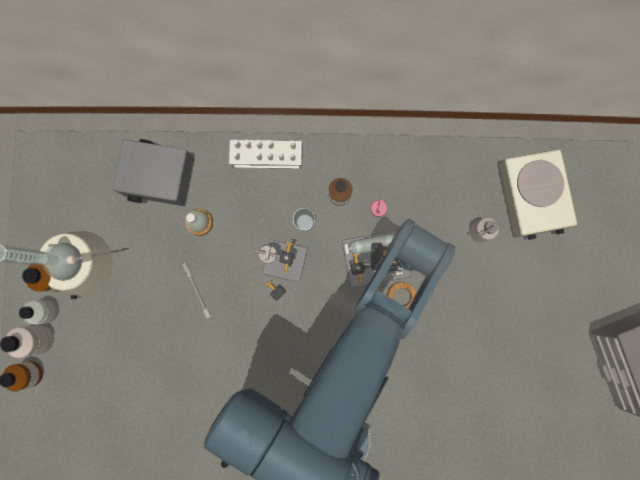

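Run:
```python
import pickle
from h import *
p=pickle.load(open("wrist15.pkl","rb")); crop(p["color"],280,185,365,265,8,"pics/c23.png")
im=p["color"].copy()
th=np.linspace(0,2*np.pi,90)
for r,z,c in [(.0215,.0948,(0,255,0)),(.01425,.0948,(255,0,0)),(.027,.165,(0,0,255)),(.01425,.1048,(255,0,0))]:
    q=proj(p,np.c_[.541+r*np.cos(th),-.1832+r*np.sin(th),0*th+z]); print(z,r,q[:,1].min())
    cv2.polylines(im,[np.int32(q*8)],True,c,1,shift=3)
crop(im,280,185,365,265,8,"pics/c24.png")
```

```text
0.0948 0.0215 210.4175517318638
0.0948 0.01425 219.76556394132007
0.165 0.027 227.852629709272
0.1048 0.01425 223.0588347525291
```

View pics/c23.png

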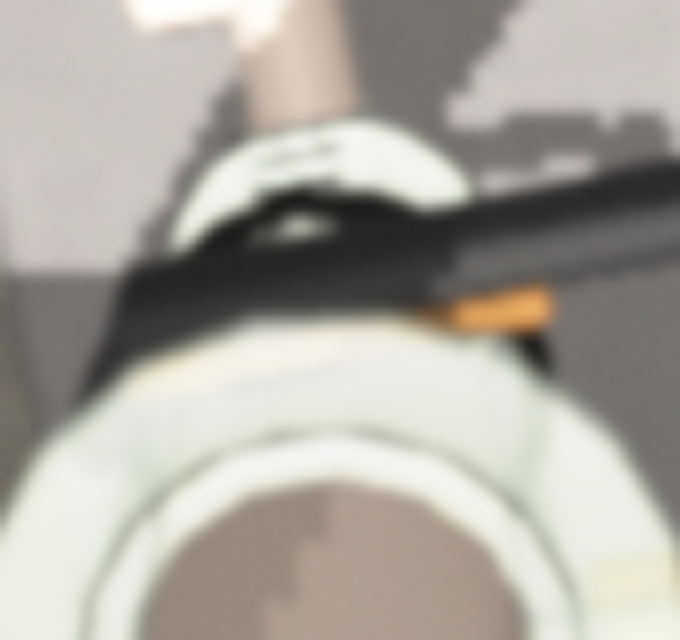

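View pics/c24.png

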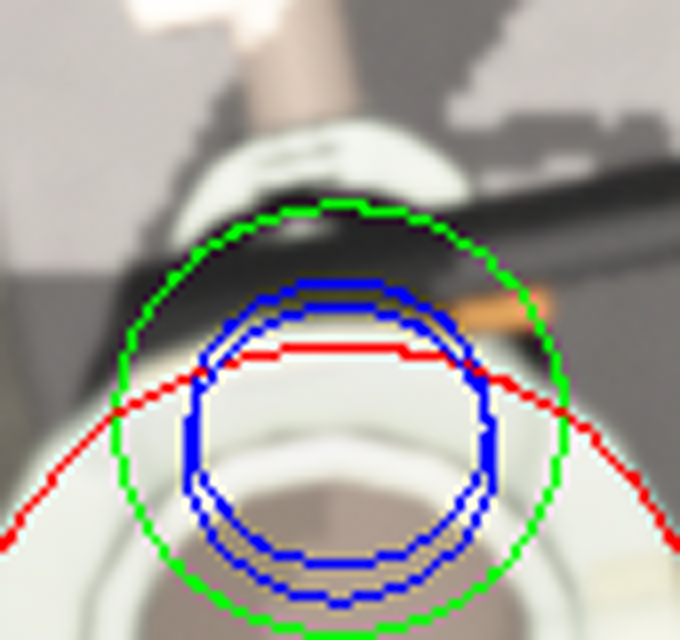

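Run:
```python
import re
src=open("fit2.py").read()
def run(name,s):
    print(name); exec(s,{})
noprint=src.replace("print(s.x.round(4)); print(s.fun.round(2))","print(s.x[:4].round(4))")
a=noprint.replace("o+=[.7*(k[:,1].min()-125.5)]","pass").replace("o+=[.7*(k[:,1].min()-253.4)]","pass")
run("base",noprint); run("nofoot",a)
b=noprint.replace("min(f[:,1].min(),g[:,1].min())-274.7","0").replace("min(f[:,1].min(),g[:,1].min())-182.7","0").replace(",g[:,1].min()-249.3","")
run("noflange near",b)
run("both",b.replace("o+=[.7*(k[:,1].min()-125.5)]","pass").replace("o+=[.7*(k[:,1].min()-253.4)]","pass"))
run("noring w1",noprint.replace("o+=[k[:,1].min()-259.6]","pass"))
run("noring w10",noprint.replace("o+=[k[:,1].min()-165.6,","o+=["))
```

```text
base
[ 0.5412 -0.1832  0.0948  0.0028]
sd [0.0012 0.0011 0.0008 0.0005]
nofoot
[ 0.5408 -0.1832  0.0953  0.0026]
sd [0.0013 0.0011 0.001  0.0006]
noflange near
[ 0.5414 -0.1832  0.0948  0.004 ]
sd [0.0012 0.0011 0.0008 0.0015]
both
[ 0.541  -0.1832  0.0953  0.004 ]
sd [0.0013 0.0011 0.001  0.0015]
noring w1
[ 0.5411 -0.1832  0.0947  0.0027]
sd [0.0012 0.0011 0.0008 0.0005]
noring w10
[ 0.5412 -0.1832  0.0961  0.0028]
sd [0.0012 0.0011 0.0032 0.0005]
```

```bash
python3 -m jog '{"slide":[[0,0,-0.0005],[0,0,0],[0,0,0],[0,0,0],[0,0,0]],"rotation":[[0,0,0],[0,0,0],[0,0,0],[0,0,0],[0,0,0]],"grip":[0.02,0.02,0.02,0.02,0.02]}'
python3 - <<'E'
from workcell import ctrl
from h import *
p=ctrl.capture("wrist"); crop(p["color"],160,150,480,400,2,"pics/c25.png")
p=ctrl.capture("side"); crop(p["color"],260,240,360,360,4,"pics/c26.png")
s=ctrl.read_state();print(s["time_s"],s["tool_pos"],s["ft_force"],s["moment"],s["opening"])
E
```

```text
time_s: 21.28
tool_pos: [0.5398, -0.1823, 0.2167]
ee_rot: [-3.141, -0.001, 3.138]
ft_force: [-0.3, 0.4, -0.1]
opening: 0.0324
21.3833 [ 0.53981043 -0.1823107   0.21672008] [ 0.23336364 -0.67081106 -0.86771097] [0.02615475 0.01950673 0.00016844] 0.03220308991986373
```

View pics/c25.png

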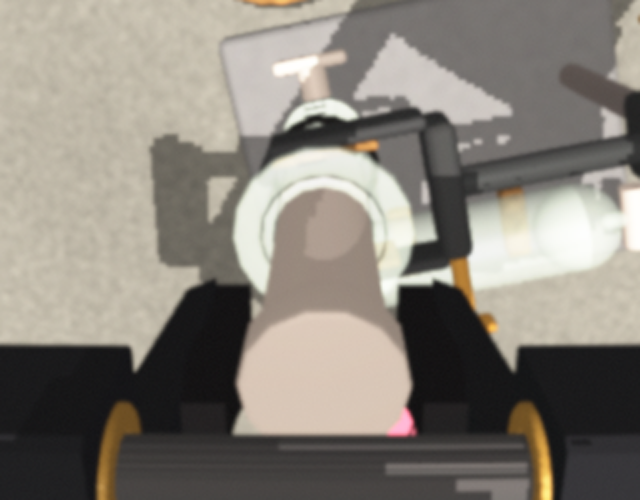

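View pics/c26.png

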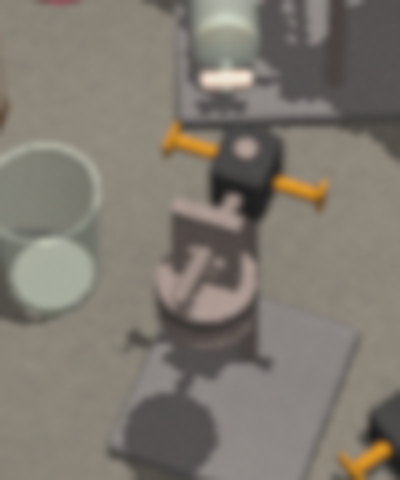

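The plunger is held with the button at (325,370) in the wrist crop and no sideways load. The weight hangs on the peg at (210,260) in the side crop. I'll hand it in.

```bash
python3 -c "
from workcell import ctrl
print(ctrl.close_job())"
```

```text
the job is handed in; nothing more can be done
None
```

I lifted the steel weight off the plunger and hung it by its eye on the slanted peg, leaving the pink look-alike alone. I then gripped the plunger's button, drew it straight up 45 mm and handed the job in at about 21.4 s, still gripping and holding it.

- **Weight:** the side and top pictures taken after release show it hanging steadily, with the peg through the eye.
- **Plunger height:** I put the ring at 0.095 ± 0.001 m above the bench, from two wrist views; using the steeper view alone gave 0.096 ± 0.003 m. The lower end should sit at the same 0.095 m, going by the tool's rise and no visible slip of the button in the fingers.
- **Side force:** it stayed under about 1 N throughout the draw.

**Not confirmed:**
- I could not see the plunger's lower end against the ring at the end, because the clamp hid it, so the level rests on the measured rise.
- In the earlier wrist view the black lower end looked shorter than its stated 10 mm. Leaving that edge out of the fit moved the ring by only 0.5 mm.

**What went less well:**
- On the way back the last joint reached its limit and cut some moves short, which I corrected.
- While seating, the weight pressed on the peg with about 10 N.

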